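# Set up a wheel on the turning stand for a repair weld

### The arm

A 6-joint arm with a two-finger parallel gripper is mounted at the origin on the work surface; the furniture and walls round the work are solid. World frame = base frame: x ahead of the robot, y to its left, z up, the work surface at z = 0. Lengths are in m, angles in degrees, forces in N, time in s.
With the tool pointing down it reaches from about 0.3 to 0.95 m from the base axis. Payload 3.1 kg.
Tool frame: the origin (TCP) lies between the finger pads; the fingertips stand 19 mm ahead of it and the grasp point (between the pads) is the TCP; z points along the fingers, x is the direction in which the jaws open and shut, and the axes are right-handed (so a half turn about z gives the same grasp; the last joint's range is limited). The gripper opens to 85 mm and grips with 20 to 120 N. Pads are 22 mm wide; open, the fingers measure 114 mm over their backs; the gripper's body (76 mm by 85 mm) begins 54 mm behind the grasp point. The pads swing forward as they close: fully open they stand 13 mm farther back than shut.
Start: joints at [-76.072, 17.653, 93.61, -0, 68.738, -3.994], TCP at [0.192, -0.595, 0.25] pointing down, gripper open.
Joint ranges: [-175.34, 175.34], [-45.06, 112.39], [2.9, 150.54], [-68.45, 248.45], [3.09, 151.38], [-168.51, 168.51]. Speed limits (degrees/s): [159.86, 159.86, 180, 180, 180, 180].

### API

Orientations are given as [roll, pitch, yaw] about the fixed x, y, z axes, in that order (R = Rz(yaw) Ry(pitch) Rx(roll)).
In Python, from bench import env, optics, finish_job gives the robot as it stands.
- The arm moves only by the tool jog_arm, never from a script. Its argument "steps" is a list of rows, each an object with "slide": the shift along the world's x, y, z in m, a list of three; "twist": the turn, a rotation vector about the world's x, y, z in rad, a list of three; "hand": the opening, from 0 (shut) to 1 (fully open). In form: [{"slide": [tx, ty, tz], "twist": [wx, wy, wz], "hand": hand}, ...]. A call has 1 to 20 rows; each row shifts and turns the commanded pose from where the row before left it; what a row does not reach is not made up. A row lasts 1/8 s, in which the tool goes at most 62.5 mm and 10.7 degrees, less where a joint would pass 70% of its speed; a pose out of reach is approached as far as the arm can. A call with a gripper value outside its range is refused whole. The fingers move at their own pace and stop on an object; "grip_force" is the grip in N (left out, the last holds). Time passes only in rows, so rows that do not move let the fingers close. It gives the time, the measured TCP pose, the force and the opening at its end, in the units of the state.
- env.state(): the state, without advancing time (a new reading comes with each control period).
- optics.camera(name): name is "scene" or "top"; returns the picture (480x640x3 uint8, red, green, blue); there is no depth.
- optics.get_calibration(name): a dict with "camera_matrix" (3x3 intrinsics, pixels), "eye" and "attitude" of the camera in the world. Camera axes: x right, y down, z forward; pixel columns grow to the right and rows downward; lengths in m; the calibration is good to about 2 mm. A picture is of the moment at which its call begins. get_calibration takes no time and is no camera call.
- finish_job(): hands the job in, once; it reports no verdict.
The state is a dict: "time": time; "q": joint angles; "joint_velocities": joint speeds; "joint_efforts": joint torques, N m; "tcp_pos": TCP position; "eef_rot": TCP orientation; "wrist_force": force on the tool from outside, world axes, zero at the start; "wrist_torque": the same for the moment, N m; "gripper_width": opening from 0.0 (shut) to 1.0 (fully open).
Only numpy, scipy, OpenCV 4.12 (cv2) and the standard library are available. Lean on these libraries where they do the work, as an engineer would, in place of code of your own. Each camera call takes 0.05 s, during which the arm holds its last target.

### The job

Get the wheel on the turning stand ready for its repair weld: move the finished weldment (the round bar on a plate) that stands in the way at the end of the axle onto the rubber mat, upright beside the pickling paste jar, without knocking the jar over, and slide all the brass spacer rings off the open end of the axle into the parts tray, so that the earth clamp can go on the bare axle. Also turn the wheel until the red paint mark, now hidden underneath, is straight up at the top, and leave it there at rest.

Things in the scene. Friction and masses are not known exactly. Their poses are not given: they have to be found in the camera images.
- stand: Blue turning stand bolted to the table, base 130 x 150 x 12 mm. Origin on the table below the wheel's centre, z up. Its stub axle runs along y, 110 mm up: upright post (top at 138 mm, y = 45 to 65 mm) at the fixed end, wheel at y = 0, then a fixed shoulder of 32 mm diameter to y = -55 mm, then bare axle of 20 mm diameter to the open end at y = -198 mm.
- hub (a point): Centre of the wheel, on the axle line, 110 mm above the table.
- axle_end (a point): Centre of the open end face of the axle, 110 mm above the table; 198 mm from the wheel's centre.
- wheel (a joint): Angle (rad) of the dark wheel that spins freely on the axle, without stops; 0 or whole turns = mark straight up; grows as the wheel's top moves to the stand's +x. 150 mm diameter; rim 28 mm wide (flat sides, can be pinched from above) and 13 mm deep; five spokes; hub 38 mm wide. Slight grease drag (0.02 N m): it soon stops when let go and stays there.
- mark (a point): Middle of the red paint mark, on the tread, 75 mm from the wheel's centre: a stripe 17 mm long round the tread, across its whole width and 10 mm down both rim faces. At the start it is on the underside.
- weldment_bar (a point): Point on the axis of the loose weldment's upright round bar, 70 mm above its foot (bar 26 mm in diameter, top at 134 mm). The bar is tack-welded, off centre, on a plate 95 mm (x) by 60 mm (y), 6 mm thick; z along the bar; about 0.7 kg. At the start it stands on the table just off the open end of the axle, where it blocks the spacers' way.
- weldment_foot (a point): Centre of the underside of the weldment's plate: +20 mm in x, +4 mm in y from the bar's axis, in the weldment's own axes.
- mat: Thin black rubber mat fixed on the table, 140 mm (its x) by 220 mm (its y), 2 mm thick; origin under its centre. The paste jar stands on its -y half; the +y half is free for the weldment.
- jar_mid (a point): Centre of the loose paste jar with blue lid, 60 mm diameter, 68 mm tall, standing on the mat.
- parts_tray: Open aluminium parts tray, loose on the table, 0.8 kg, outside 170 mm (its x) by 210 mm (its y), walls 3 mm thick and 28 mm high; origin under its centre, floor 3 mm up. Empty at the start.
- spacer_0_c (a point): Centre of a loose brass spacer ring, 50 mm outside diameter, 27 mm bore, 22 mm thick, 0.12 kg; the point's y axis is the ring's axis. If present (three to five of the five are) it hangs on the bare axle at the start, its centre about 3 mm below the axle's; spacer_0 is nearest to the wheel, spacer_4 nearest to the open end.
- spacer_1_c (a point): Centre of a loose brass spacer ring, 50 mm outside diameter, 27 mm bore, 22 mm thick, 0.12 kg; the point's y axis is the ring's axis. If present (three to five of the five are) it hangs on the bare axle at the start, its centre about 3 mm below the axle's; spacer_0 is nearest to the wheel, spacer_4 nearest to the open end.
- spacer_2_c (a point): Centre of a loose brass spacer ring, 50 mm outside diameter, 27 mm bore, 22 mm thick, 0.12 kg; the point's y axis is the ring's axis. If present (three to five of the five are) it hangs on the bare axle at the start, its centre about 3 mm below the axle's; spacer_0 is nearest to the wheel, spacer_4 nearest to the open end.
- spacer_3_c (a point): Centre of a loose brass spacer ring, 50 mm outside diameter, 27 mm bore, 22 mm thick, 0.12 kg; the point's y axis is the ring's axis. If present (three to five of the five are) it hangs on the bare axle at the start, its centre about 3 mm below the axle's; spacer_0 is nearest to the wheel, spacer_4 nearest to the open end.
- spacer_4_c (a point): Centre of a loose brass spacer ring, 50 mm outside diameter, 27 mm bore, 22 mm thick, 0.12 kg; the point's y axis is the ring's axis. If present (three to five of the five are) it hangs on the bare axle at the start, its centre about 3 mm below the axle's; spacer_0 is nearest to the wheel, spacer_4 nearest to the open end.
Not all that is in view belongs to the job. What is shaped like the part that bears spacer_0_c but pink is not meant.

How it is judged (in metres and radians):
At the end, for the whole second after the job is handed in: Every spacer present lies inside the parts tray; the weldment stands upright (within 0.1 rad) on the mat, its plate's centre inside the mat's outline; the red mark is at the top, within 12 mm sideways of straight above the wheel's centre (9 degrees); the wheel is at rest (x of spacer_0_c in the frame of parts_tray between -0.083 and 0.083 m and y of spacer_0_c in the frame of parts_tray between -0.103 and 0.103 m and z of each of spacer_0_c, spacer_1_c, spacer_2_c, spacer_3_c, spacer_4_c in the frame of parts_tray below 0.06 m and x of spacer_1_c in the frame of parts_tray between -0.083 and 0.083 m and y of spacer_1_c in the frame of parts_tray between -0.103 and 0.103 m and x of spacer_2_c in the frame of parts_tray between -0.083 and 0.083 m and y of spacer_2_c in the frame of parts_tray between -0.103 and 0.103 m and x of spacer_3_c in the frame of parts_tray between -0.083 and 0.083 m and y of spacer_3_c in the frame of parts_tray between -0.103 and 0.103 m and x of spacer_4_c in the frame of parts_tray between -0.083 and 0.083 m and y of spacer_4_c in the frame of parts_tray between -0.103 and 0.103 m and x of weldment_foot in the frame of mat between -0.07 and 0.07 m and y of weldment_foot in the frame of mat between -0.11 and 0.11 m and angle between weldment_bar's own z axis and vertical below 0.1 rad and height (world z) of weldment_foot below 0.012 m and horizontal distance between mark and hub below 0.012 m and height (world z) of mark above 0.17 m and velocity of joint wheel between -0.05 and 0.05 rad/s); the robot touches nothing.
It fails at once if the paste jar is knocked over (angle between jar_mid's own z axis and vertical above 0.6 rad).
Of spacer_0, spacer_1, spacer_2, spacer_3, spacer_4 only 3 to 5 are there at a start; the rules pass over those that are not, and their reading is None.
At some moment in a run one of parts_tray may be knocked a few centimetres aside while the robot is not near it.
Once in a run the grip may slacken for a moment while it holds something.
It also fails if it takes over 210 s, if anything falls off the work surface, if the arm or the gripper's body presses on something with over 40 N, if the wrist force passes 120 N, or if a joint passes its speed limit or range.

## Working session

There is one attempt and no reset: what is moved stays moved. The work goes in short steps, Python scripts to look and compute and a tool call to move; the robot and the scene stay as the last step left them, time stands still between calls to the robot, and variables do not carry over. Pictures are saved under pics/ and viewed, and the job is handed in when it is done.

Besides the shell and the picture viewer there is one more tool, called after "Call:" by a JSON object that holds its "method" and its "body". jog_arm: Moves the arm, as the interface text tells. Its arguments: {"type":"object","properties":{"steps":{"type":"array","items":{"type":"object","properties":{"slide":{"type":"array","items":{"type":"number"}},"twist":{"type":"array","items":{"type":"number"}},"hand":{"type":"number"}}}},"grip_force":{"type":"number"}},"required":["steps"]}

```bash
mkdir -p pics; ls; python3 - <<'E'
from bench import env, optics
import cv2
s=env.state(); print(s)
for n in ("scene","top"):
    im=optics.camera(n); cv2.imwrite(f"pics/{n}0.png",im[:,:,::-1]); c=optics.get_calibration(n); print(n,c)
E
```

```text
pics
{'time': 0.0, 'q': array([-7.60715974e+01,  1.77053806e+01,  9.36915546e+01,  1.07852585e-03,
        6.87380874e+01, -3.99219312e+00]), 'joint_velocities': array([-0.01765719, -0.13812524, -0.01457265, -0.09602238,  0.02355133,
       -0.03998594]), 'joint_efforts': array([ 1.59948475e-03, -4.15253913e+01, -2.76662529e+01,  5.57594103e-05,
        1.03433480e-02,  1.01950465e-05]), 'tcp_pos': array([ 0.1921113 , -0.59390111,  0.24902061]), 'eef_rot': array([-1.79989598e+02,  1.34625068e-01, -7.20797843e+01]), 'wrist_force': array([-0.30402019,  0.30125358,  0.52945348]), 'wrist_torque': array([-0.03059674,  0.0050994 ,  0.02064987]), 'gripper_width': 0.997125584717719}
scene {'camera_matrix': array([[462.71263894,   0.        , 317.22582116],
       [  0.        , 462.71263894, 238.05428704],
       [  0.        ,   0.        ,   1.        ]]), 'eye': array([-0.10570588,  0.80919525,  0.6512198 ]), 'attitude': array([-116.32127781,   -0.25454861, -141.83514235])}
top {'camera_matrix': array([[586.86196776,   0.        , 319.99274735],
       [  0.        , 586.86196776, 234.65081598],
       [  0.        ,   0.        ,   1.        ]]), 'eye': array([ 0.48901149, -0.04401721,  1.4021686 ]), 'attitude': array([-176.96467789,    0.83575617,  -88.28051025])}
```

View pics/scene0.png

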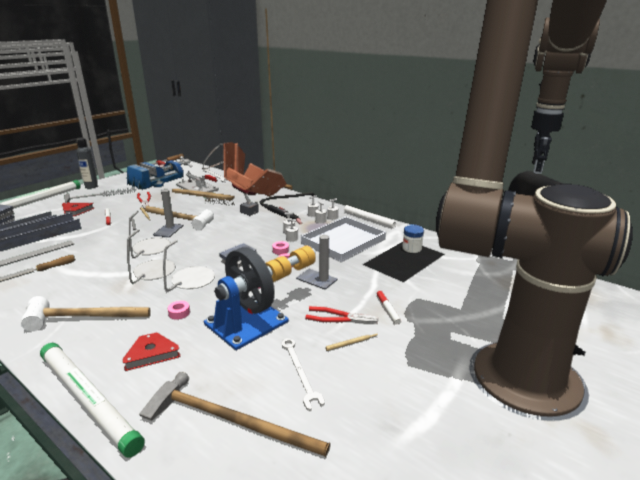

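View pics/top0.png

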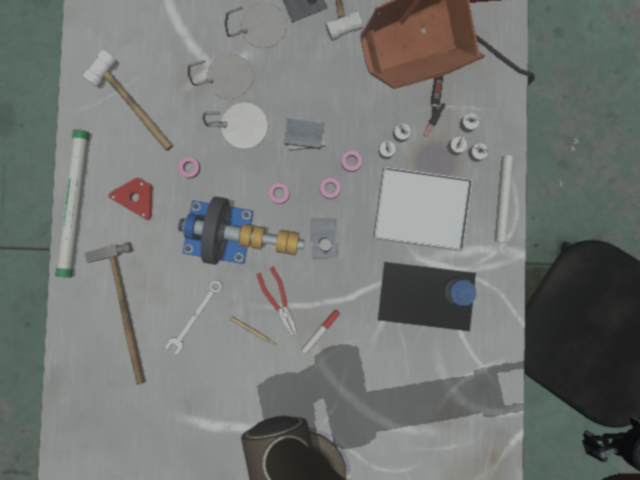

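```bash
cat > h.py <<'E'
import numpy as np, cv2
from scipy.spatial.transform import Rotation as R
from bench import env, optics
CAL={n:optics.get_calibration(n) for n in("scene","top")}
def ray(n,p):
    c=CAL[n];A=R.from_euler('xyz',c['attitude'],degrees=True).as_matrix()
    d=A@np.linalg.solve(c['camera_matrix'],[p[0],p[1],1.]);return c['eye'],d
def plane(n,p,z):
    e,d=ray(n,p);return e+d*(z-e[2])/d[2]
def proj(n,X):
    c=CAL[n];A=R.from_euler('xyz',c['attitude'],degrees=True).as_matrix()
    v=c['camera_matrix']@(A.T@(np.asarray(X,float)-c['eye']));return v[:2]/v[2]
def grab(n,name):
    im=optics.camera(n)[:,:,::-1].copy();cv2.imwrite(f"pics/{name}.png",im);return im
def crop(im,x0,y0,x1,y1,k,name):
    cv2.imwrite(f"pics/{name}.png",cv2.resize(im[y0:y1,x0:x1],None,fx=k,fy=k,interpolation=cv2.INTER_CUBIC))
def blobs(im,lo,hi,box=None,amin=30):
    h=cv2.cvtColor(im,cv2.COLOR_BGR2HSV);m=cv2.inRange(h,np.array(lo),np.array(hi))
    if box: k=np.zeros_like(m);k[box[1]:box[3],box[0]:box[2]]=255;m&=k
    n,l,st,ce=cv2.connectedComponentsWithStats(m)
    return [(st[i].tolist(),ce[i].round(1).tolist()) for i in range(1,n) if st[i][4]>=amin]
E
python3 - <<'E'
from h import *
t=cv2.imread("pics/top0.png");s=cv2.imread("pics/scene0.png")
crop(t,170,180,350,280,4,"t0c");crop(s,190,220,350,350,5,"s0c");crop(t,360,150,500,340,3,"t0d")
for n,p,z in [("top",(217,230),.18),("top",(302,243),.11),("top",(253,237),.13),("top",(325,243),.134),("top",(461,292),.068)]: print(p,plane(n,p,z).round(4))
for p in [(384,168),(470,177),(463,249),(376,240)]: print('tray',plane("top",p,.028).round(4))
for p in [(384,263),(476,272),(471,331),(379,321)]: print('mat',plane("top",p,.002).round(4))
for p in [(189,201),(253,209),(245,264),(180,256)]: print('base',plane("top",p,.012).round(4))
h=cv2.cvtColor(t,cv2.COLOR_BGR2HSV)
for p in [(253,237),(288,240),(461,292),(245,210)]: print(p,h[p[1],p[0]])
E
```

```text
(217, 230) [0.5567 0.1914 0.18  ]
(302, 243) [0.5374 0.016  0.11  ]
(253, 237) [0.5465 0.122  0.13  ]
(325, 243) [ 0.5379 -0.0349  0.134 ]
(461, 292) [ 0.4389 -0.3445  0.068 ]
tray [ 0.7228 -0.1678  0.028 ]
tray [ 0.7071 -0.3699  0.028 ]
tray [ 0.5375 -0.3564  0.028 ]
tray [ 0.5526 -0.1532  0.028 ]
mat [ 0.4995 -0.1757  0.002 ]
mat [ 0.4848 -0.394   0.002 ]
mat [ 0.3454 -0.3845  0.002 ]
mat [ 0.3621 -0.1672  0.002 ]
base [0.6334 0.2935 0.012 ]
base [0.6186 0.1398 0.012 ]
base [0.4873 0.1541 0.012 ]
base [0.5016 0.3095 0.012 ]
(253, 237) [ 20 114 165]
(288, 240) [ 20 117 159]
(461, 292) [108 100 127]
(245, 210) [108  91 148]
```

View pics/t0c.png

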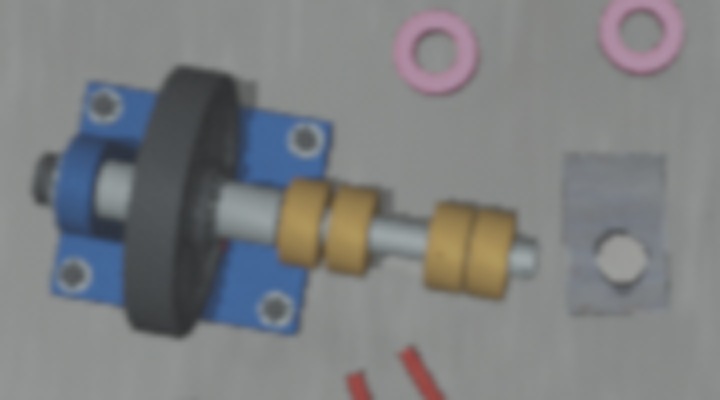

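View pics/s0c.png

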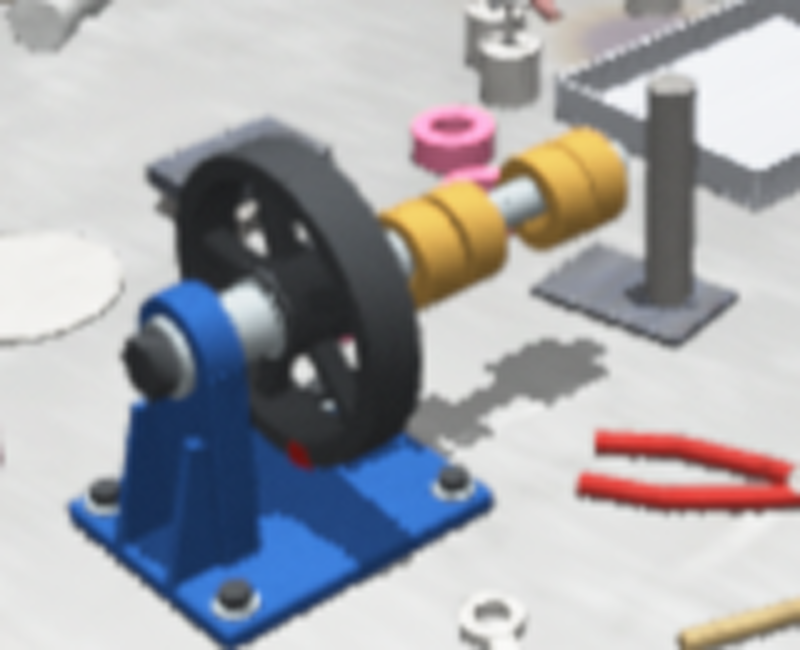

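View pics/t0d.png

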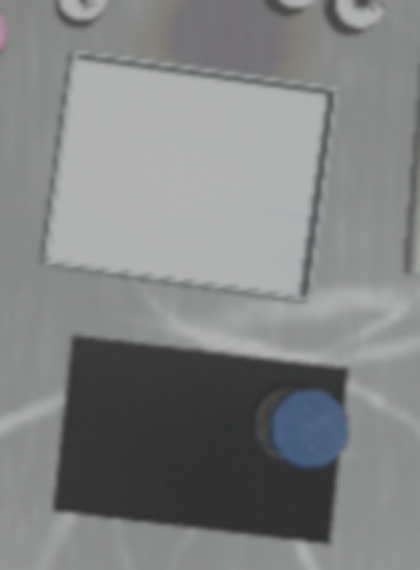

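```bash
python3 - <<'E'
from h import *
t=cv2.imread("pics/top0.png");s=cv2.imread("pics/scene0.png")
yaw=np.radians(-6);sx=np.array([np.cos(yaw),np.sin(yaw),0]);sy=np.array([-np.sin(yaw),np.cos(yaw),0])
b=blobs(t,(14,70,80),(28,255,255),(235,215,310,260));print(b)
b2=blobs(s,(14,90,80),(28,255,255),(240,230,330,290));print(b2)
# brass centres: top silhouette about mid height .107
for q,c in b: print('brass',plane("top",c,.115).round(4))
end=plane("top",(304.3,244.2),.11);print('end',end)
# bar top disc
g=cv2.cvtColor(t,cv2.COLOR_BGR2GRAY)
m=cv2.inRange(g[234:256,312:340],165,255)
n,l,st,ce=cv2.connectedComponentsWithStats(m);i=1+np.argmax(st[1:,4]);print(st[i],ce[i]+[312,234]);bt=plane("top",ce[i]+[312,234],.134);print('bar',bt)
# scene bar top
from_ce=(671/5+190,86/5+220);print('bar scene',from_ce,plane("scene",from_ce,.134), 'proj',proj("scene",bt))
for px in [(562,152),(666,155),(668,305),(572,312)]:print('plate',plane("top",(170+px[0]/4,180+px[1]/4),.006).round(4))
# hub hypotheses
hub=end+.198*sy
print('hub',hub)
for nm,X in [('hub-14',hub-.014*sy),('front edge+x',hub-.014*sy+.075*sx),('-x',hub-.014*sy-.075*sx),('nub',hub+.065*sy),('top',hub+[0,0,.075])]:
    print(nm,(proj("top",X)-[170,180])*4,(proj("scene",X)-[190,220])*5)
print('end scene',(proj("scene",end)-[190,220])*5)
E
```

```text
[([239, 225, 25, 24, 435], [251.1, 236.1]), ([276, 231, 23, 24, 436], [286.8, 242.1])]
[([290, 246, 25, 24, 370], [303.6, 256.8]), ([266, 256, 26, 25, 395], [279.4, 267.3])]
brass [0.5491 0.1282 0.115 ]
brass [0.5382 0.0492 0.115 ]
end [0.534862   0.01082539 0.11      ]Traceback (most recent call last):
  File "<stdin>", line 12, in <module>
    return _wrapfunc(a, 'argmax', axis=axis, out=out, **kwds)
    return bound(*args, **kwds)
ValueError: attempt to get argmax of an empty sequence
```

```bash
python3 - <<'E'
from h import *
t=cv2.imread("pics/top0.png");s=cv2.imread("pics/scene0.png")
b=np.array([(.5491,.1282),(.5382,.0492),(.5349,.0108)])
yaw=np.radians(-6.3);sx=np.array([np.cos(yaw),np.sin(yaw),0]);sy=np.array([-np.sin(yaw),np.cos(yaw),0])
end=plane("top",(304.3,244.2),.11)
bp=(170+620/4,180+257/4);bt=plane("top",bp,.134);print('bar',bt)
from_ce=(671/5+190,86/5+220);print('bar scene',from_ce,plane("scene",from_ce,.134), 'proj',proj("scene",bt))
for px in [(562,152),(666,155),(668,305),(572,312)]:print('plate',plane("top",(170+px[0]/4,180+px[1]/4),.006).round(4))
hub=end+.198*sy
print('hub',hub)
for nm,X in [('rimtop-14',hub-.014*sy+[0,0,.075]),('rimtop+14',hub+.014*sy+[0,0,.075]),('front edge+x',hub-.014*sy+.075*sx),('-x',hub-.014*sy-.075*sx),('nub',hub+.065*sy+[0,0,.028]),('end',end),('shoulder end top',hub-.055*sy+[0,0,.016])]:
    print(nm,(proj("top",X)-[170,180])*4,(proj("scene",X)-[190,220])*5)
for c in b[:2]:
    d=np.array([*c,.11])-hub; print('brass stand xy',d@sx,d@sy)
print('jar',plane("top",(461,292),.068),'bar-end',(bt-end)@sy,(bt-end)@sx)
E
```

```text
bar [ 0.5352219  -0.03495392  0.134     ]
bar scene (324.2, 237.2) [ 0.52779216 -0.02913665  0.134     ] proj [323.26981828 235.60791978]
plate [0.6015 0.0024 0.006 ]
plate [ 0.6015 -0.0597  0.006 ]
plate [ 0.5122 -0.0634  0.006 ]
plate [ 0.5063 -0.0065  0.006 ]
hub [0.5565894  0.20762965 0.11      ]
rimtop-14 [181.67526965 202.44360256] [311.31420581 140.19922992]
rimtop+14 [128.68242506 195.00702136] [259.49685869 161.66735623]
front edge+x [227.80851178  76.78625407] [220.60795128 229.6080847 ]
-x [187.66744024 345.11627675] [430.82348875 352.40297768]
nub [ 54.51693654 187.44620305] [169.77837868 300.26302586]
end [537.2 256.8] [610.72557628 152.68675246]
shoulder end top [276.61296927 219.31408847] [389.59818739 225.1942997 ]
brass stand xy 0.0012719901034956964 -0.07977181879962036
brass stand xy -0.0008931737347732067 -0.15949083827147198
jar [ 0.43888146 -0.34451125  0.068     ] bar-end -0.04546334993808687 0.005381286499082835
```

Candidates: brass rings on the axle in the top view at (246,236), (258,237), (282,241), (293,243) are the ones wanted. The pink rings at (189,168), (279,193), (330,188) and (351,160) are decoys. The weldment is the plate with the upright bar at (325,243), just off the axle end. The grey upright-on-plate at scene (167,215) is a decoy, as is the other plate at top (305,133). The close crops confirm 4 brass spacers and the bar.

Call:
{"method": "jog_arm", "body": {"steps": [{"slide": [0.0214, 0.035, 0], "twist": [0, 0, 0.072], "hand": 1}, {"slide": [0.0214, 0.035, 0], "twist": [0, 0, 0.072], "hand": 1}, {"slide": [0.0214, 0.035, 0], "twist": [0, 0, 0.072], "hand": 1}, {"slide": [0.0214, 0.035, 0], "twist": [0, 0, 0.072], "hand": 1}, {"slide": [0.0214, 0.035, 0], "twist": [0, 0, 0.072], "hand": 1}, {"slide": [0.0214, 0.035, 0], "twist": [0, 0, 0.072], "hand": 1}, {"slide": [0.0214, 0.035, 0], "twist": [0, 0, 0.072], "hand": 1}, {"slide": [0.0214, 0.035, 0], "twist": [0, 0, 0.072], "hand": 1}, {"slide": [0.0214, 0.035, 0], "twist": [0, 0, 0.072], "hand": 1}, {"slide": [0.0214, 0.035, 0], "twist": [0, 0, 0.072], "hand": 1}, {"slide": [0.0214, 0.035, 0], "twist": [0, 0, 0.072], "hand": 1}, {"slide": [0.0214, 0.035, 0], "twist": [0, 0, 0.072], "hand": 1}, {"slide": [0.0214, 0.035, 0], "twist": [0, 0, 0.072], "hand": 1}, {"slide": [0.0214, 0.035, 0], "twist": [0, 0, 0.072], "hand": 1}, {"slide": [0.0214, 0.035, 0], "twist": [0, 0, 0.072], "hand": 1}, {"slide": [0.0214, 0.035, 0], "twist": [0, 0, 0.072], "hand": 1}, {"hand": 1}, {"hand": 1}], "grip_force": 80}}

```text
schema error: expected keys slide, twist, hand
```

Call:
{"method": "jog_arm", "body": {"steps": [{"slide": [0.0214, 0.035, 0], "twist": [0, 0, 0.072], "hand": 1}, {"slide": [0.0214, 0.035, 0], "twist": [0, 0, 0.072], "hand": 1}, {"slide": [0.0214, 0.035, 0], "twist": [0, 0, 0.072], "hand": 1}, {"slide": [0.0214, 0.035, 0], "twist": [0, 0, 0.072], "hand": 1}, {"slide": [0.0214, 0.035, 0], "twist": [0, 0, 0.072], "hand": 1}, {"slide": [0.0214, 0.035, 0], "twist": [0, 0, 0.072], "hand": 1}, {"slide": [0.0214, 0.035, 0], "twist": [0, 0, 0.072], "hand": 1}, {"slide": [0.0214, 0.035, 0], "twist": [0, 0, 0.072], "hand": 1}, {"slide": [0.0214, 0.035, 0], "twist": [0, 0, 0.072], "hand": 1}, {"slide": [0.0214, 0.035, 0], "twist": [0, 0, 0.072], "hand": 1}, {"slide": [0.0214, 0.035, 0], "twist": [0, 0, 0.072], "hand": 1}, {"slide": [0.0214, 0.035, 0], "twist": [0, 0, 0.072], "hand": 1}, {"slide": [0.0214, 0.035, 0], "twist": [0, 0, 0.072], "hand": 1}, {"slide": [0.0214, 0.035, 0], "twist": [0, 0, 0.072], "hand": 1}, {"slide": [0.0214, 0.035, 0], "twist": [0, 0, 0.072], "hand": 1}, {"slide": [0.0214, 0.035, 0], "twist": [0, 0, 0.072], "hand": 1}, {"slide": [0, 0, 0], "twist": [0, 0, 0], "hand": 1}, {"slide": [0, 0, 0], "twist": [0, 0, 0], "hand": 1}], "grip_force": 80}}

```text
time: 2.35
tcp_pos: [0.534, -0.0349, 0.2497]
eef_rot: [180.0, 0.1, -6.1]
wrist_force: [0.3, 0.5, 0.2]
gripper_width: 0.998
```

Call:
{"method": "jog_arm", "body": {"steps": [{"slide": [0, 0, -0.03], "twist": [0, 0, 0], "hand": 1}, {"slide": [0, 0, -0.03], "twist": [0, 0, 0], "hand": 1}, {"slide": [0, 0, -0.03], "twist": [0, 0, 0], "hand": 1}, {"slide": [0, 0, -0.03], "twist": [0, 0, 0], "hand": 1}, {"slide": [0, 0, -0.03], "twist": [0, 0, 0], "hand": 1}, {"slide": [0, 0, 0], "twist": [0, 0, 0], "hand": 1}, {"slide": [0, 0, 0], "twist": [0, 0, 0], "hand": 0}, {"slide": [0, 0, 0], "twist": [0, 0, 0], "hand": 0}, {"slide": [0, 0, 0], "twist": [0, 0, 0], "hand": 0}, {"slide": [0, 0, 0], "twist": [0, 0, 0], "hand": 0}, {"slide": [0, 0, 0], "twist": [0, 0, 0], "hand": 0}, {"slide": [0, 0, 0], "twist": [0, 0, 0], "hand": 0}, {"slide": [0, 0, 0], "twist": [0, 0, 0], "hand": 0}, {"slide": [0, 0, 0], "twist": [0, 0, 0], "hand": 0}], "grip_force": 80}}

```text
time: 4.1
tcp_pos: [0.5352, -0.0348, 0.1016]
eef_rot: [180.0, -0.1, -6.1]
wrist_force: [-2.2, -0.3, 4.3]
gripper_width: 0.288
```

```bash
python3 - <<'E'
from h import *
s=grab("scene","s1");crop(s,190,180,490,350,2.6,"s1c")
E
```

```text
(no output)
```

View pics/s1c.png

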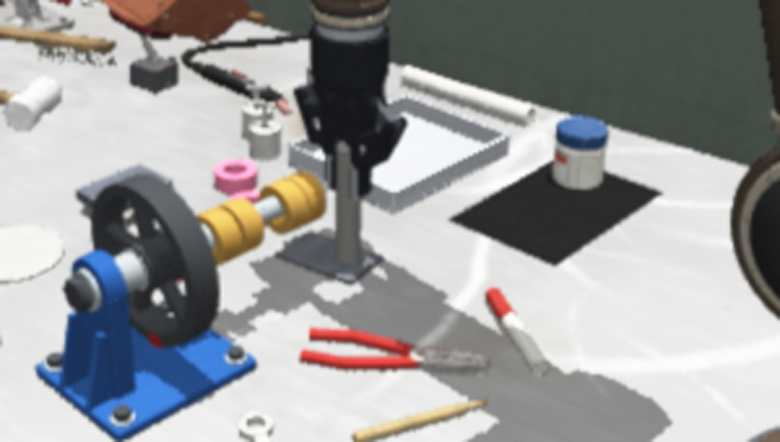

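Call:
{"method": "jog_arm", "body": {"steps": [{"slide": [0, 0, 0.01], "twist": [0, 0, 0], "hand": 0}, {"slide": [0, 0, 0.015], "twist": [0, 0, 0], "hand": 0}, {"slide": [0, 0, 0], "twist": [0, 0, 0], "hand": 0}, {"slide": [-0.02, -0.01, 0], "twist": [0, 0, 0], "hand": 0}, {"slide": [-0.02, -0.01, 0], "twist": [0, 0, 0], "hand": 0}, {"slide": [-0.02, -0.01, 0], "twist": [0, 0, 0], "hand": 0}, {"slide": [-0.02, -0.01, 0], "twist": [0, 0, 0], "hand": 0}, {"slide": [-0.02, -0.02, 0], "twist": [0, 0, 0], "hand": 0}, {"slide": [-0.01, -0.02, 0], "twist": [0, 0, 0], "hand": 0}, {"slide": [-0.01, -0.02, 0], "twist": [0, 0, 0], "hand": 0}, {"slide": [-0.01, -0.02, 0], "twist": [0, 0, 0], "hand": 0}, {"slide": [0, -0.02, 0], "twist": [0, 0, 0], "hand": 0}, {"slide": [0, -0.02, 0], "twist": [0, 0, 0], "hand": 0}, {"slide": [0, -0.02, 0], "twist": [0, 0, 0], "hand": 0}, {"slide": [0, -0.016, 0], "twist": [0, 0, 0], "hand": 0}, {"slide": [0, 0, 0], "twist": [0, 0, 0], "hand": 0}, {"slide": [0, 0, 0], "twist": [0, 0, 0], "hand": 0}], "grip_force": 80}}

```text
time: 6.28
tcp_pos: [0.4043, -0.2301, 0.125]
eef_rot: [-179.9, 0.1, -6.1]
wrist_force: [0.4, -0.9, -6.7]
gripper_width: 0.28
```

```bash
python3 - <<'E'
from h import *
s=grab("scene","s2");crop(s,290,180,490,300,4,"s2c");t=grab("top","t2");crop(t,170,150,490,350,2.5,"t2c")
E
```

```text
(no output)
```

View pics/s2c.png

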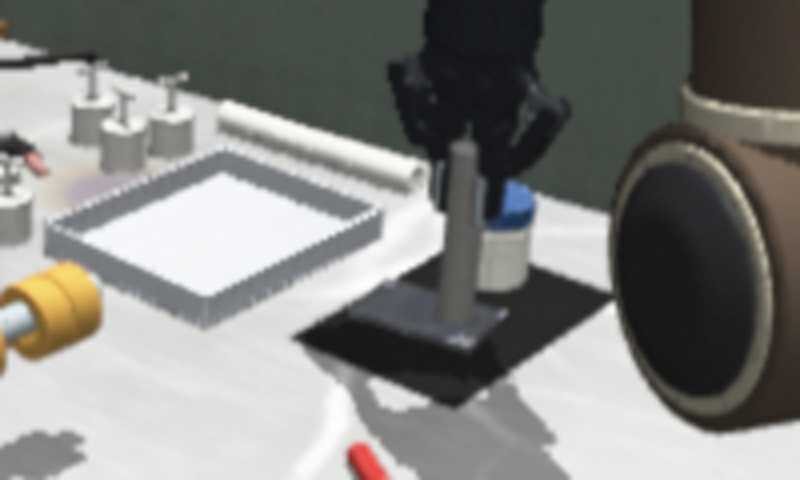

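View pics/t2c.png

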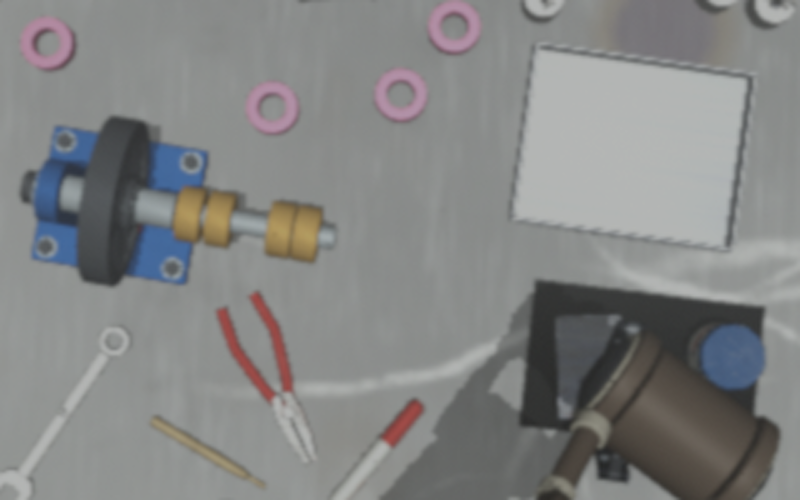

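Call:
{"method": "jog_arm", "body": {"steps": [{"slide": [0, 0, -0.01], "twist": [0, 0, 0], "hand": 0}, {"slide": [0, 0, -0.007], "twist": [0, 0, 0], "hand": 0}, {"slide": [0, 0, -0.003], "twist": [0, 0, 0], "hand": 0}, {"slide": [0, 0, 0], "twist": [0, 0, 0], "hand": 0}, {"slide": [0, 0, 0], "twist": [0, 0, 0], "hand": 0}], "grip_force": 80}}

```text
time: 7.0
tcp_pos: [0.4049, -0.2308, 0.1054]
eef_rot: [180.0, -0.0, -6.1]
wrist_force: [0.0, 0.5, -6.9]
gripper_width: 0.281
```

Call:
{"method": "jog_arm", "body": {"steps": [{"slide": [0, 0, -0.002], "twist": [0, 0, 0], "hand": 0}, {"slide": [0, 0, 0], "twist": [0, 0, 0], "hand": 0}, {"slide": [0, 0, 0], "twist": [0, 0, 0], "hand": 0}], "grip_force": 80}}

```text
time: 7.38
tcp_pos: [0.4051, -0.2311, 0.1037]
eef_rot: [180.0, -0.1, -6.1]
wrist_force: [-0.8, -0.7, -4.6]
gripper_width: 0.284
```

Touching; seat it another 1 mm, release and rise.

Call:
{"method": "jog_arm", "body": {"steps": [{"slide": [0, 0, -0.001], "twist": [0, 0, 0], "hand": 0}, {"slide": [0, 0, 0], "twist": [0, 0, 0], "hand": 0.32}, {"slide": [0, 0, 0], "twist": [0, 0, 0], "hand": 0.5}, {"slide": [0, 0, 0], "twist": [0, 0, 0], "hand": 0.8}, {"slide": [0, 0, 0], "twist": [0, 0, 0], "hand": 0.9}, {"slide": [0, 0, 0], "twist": [0, 0, 0], "hand": 0.9}, {"slide": [0, 0, 0.02], "twist": [0, 0, 0], "hand": 0.9}, {"slide": [0, 0, 0.03], "twist": [0, 0, 0], "hand": 0.9}, {"slide": [0, 0, 0.03], "twist": [0, 0, 0], "hand": 0.9}, {"slide": [0, 0, 0.03], "twist": [0, 0, 0], "hand": 0.9}, {"slide": [0, 0, 0.03], "twist": [0, 0, 0], "hand": 0.9}, {"slide": [0.03, 0.03, 0], "twist": [0, 0, 0], "hand": 1}, {"slide": [0.03, 0.04, 0], "twist": [0, 0, 0], "hand": 1}, {"slide": [0.03, 0.04, 0], "twist": [0, 0, 0], "hand": 1}, {"slide": [0, 0, 0], "twist": [0, 0, 0], "hand": 1}], "grip_force": 80}}

```text
time: 9.25
tcp_pos: [0.4962, -0.1183, 0.2423]
eef_rot: [-180.0, -0.0, -5.8]
wrist_force: [-0.1, -0.3, 0.3]
gripper_width: 1.0
```

```bash
python3 - <<'E'
from h import *
s=grab("scene","s3");crop(s,230,180,490,310,3,"s3c");t=grab("top","t3");crop(t,230,210,350,270,6,"t3c");crop(t,360,150,490,350,3,"t3d")
E
```

```text
(no output)
```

View pics/s3c.png

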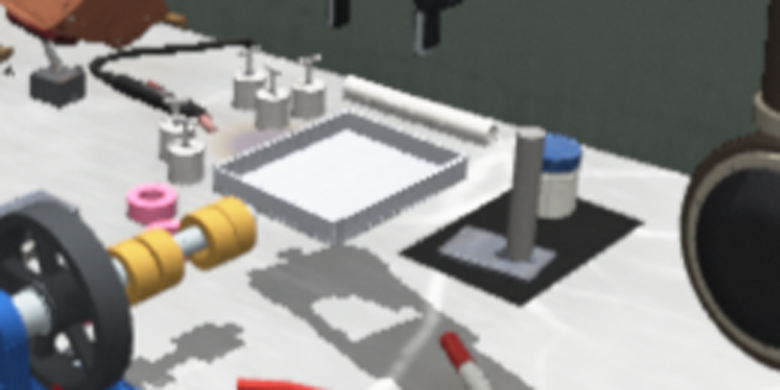

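View pics/t3c.png

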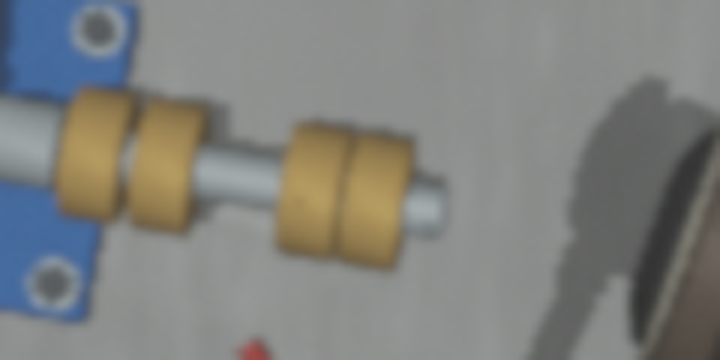

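View pics/t3d.png

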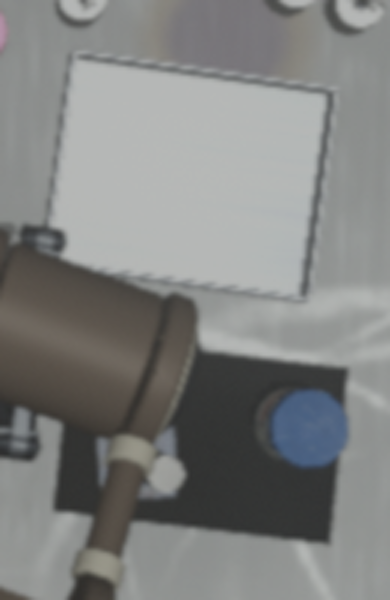

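```bash
python3 - <<'E'
from h import *
for a,b in [((344,200),(408,205)),((281,187),(344,195)),((132,162),(199,167)),((61,150),(130,156))]:
    A=plane("top",(230+a[0]/6,210+a[1]/6),.13);B=plane("top",(230+b[0]/6,210+b[1]/6),.13)
    print(A.round(4),B.round(4),((A+B)/2).round(4),np.linalg.norm(A-B))
print(plane("top",(230+442/6,210+212/6),.11))
E
```

```text
[0.5349 0.0469 0.13  ] [0.5338 0.0237 0.13  ] [0.5344 0.0353 0.13  ] 0.02324853879559207
[0.539  0.0698 0.13  ] [0.5368 0.0469 0.13  ] [0.5379 0.0584 0.13  ] 0.02302117418010285
[0.5465 0.1242 0.13  ] [0.5454 0.0998 0.13  ] [0.5459 0.112  0.13  ] 0.02439411963087591
[0.5501 0.1501 0.13  ] [0.5486 0.125  0.13  ] [0.5493 0.1376 0.13  ] 0.025170457441461278
[0.53232294 0.01214276 0.11      ]
```

Call:
{"method": "jog_arm", "body": {"steps": [{"slide": [0.01, 0.038, 0], "twist": [0, 0, 0], "hand": 1}, {"slide": [0.01, 0.038, 0], "twist": [0, 0, -0.015], "hand": 1}, {"slide": [0.01, 0.038, 0], "twist": [0, 0, 0], "hand": 1}, {"slide": [0.009, 0.037, 0], "twist": [0, 0, 0], "hand": 1}, {"slide": [0, 0, -0.03], "twist": [0, 0, 0], "hand": 1}, {"slide": [0, 0, -0.03], "twist": [0, 0, 0], "hand": 1}, {"slide": [0, 0, -0.03], "twist": [0, 0, 0], "hand": 1}, {"slide": [0, 0, -0.03], "twist": [0, 0, 0], "hand": 1}, {"slide": [0, 0, -0.015], "twist": [0, 0, 0], "hand": 1}, {"slide": [0, 0, 0], "twist": [0, 0, 0], "hand": 1}, {"slide": [0, 0, 0], "twist": [0, 0, 0], "hand": 0}, {"slide": [0, 0, 0], "twist": [0, 0, 0], "hand": 0}, {"slide": [0, 0, 0], "twist": [0, 0, 0], "hand": 0}, {"slide": [0, 0, 0], "twist": [0, 0, 0], "hand": 0}, {"slide": [0, 0, 0], "twist": [0, 0, 0], "hand": 0}, {"slide": [0, 0, 0], "twist": [0, 0, 0], "hand": 0}], "grip_force": 40}}

```text
time: 11.35
tcp_pos: [0.5352, 0.0303, 0.1088]
eef_rot: [-180.0, -0.2, -6.9]
wrist_force: [0.4, -1.4, 6.3]
gripper_width: 0.561
```

```bash
python3 - <<'E'
from h import *
s=grab("scene","s4");crop(s,220,190,360,300,5,"s4c")
E
```

```text
(no output)
```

View pics/s4c.png

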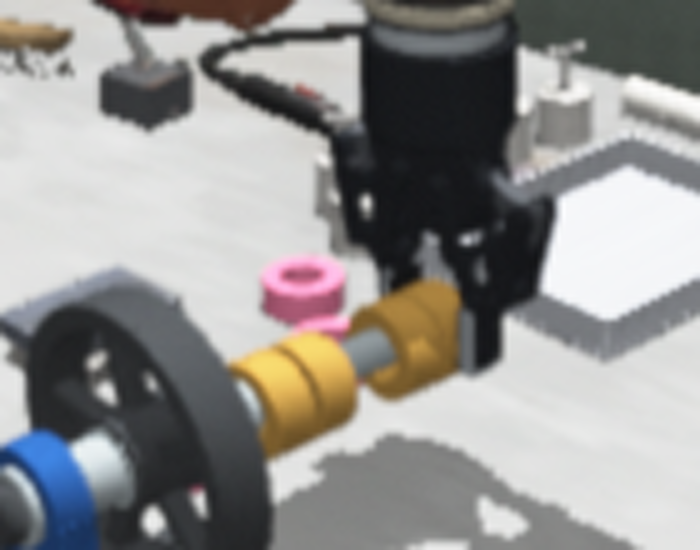

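Call:
{"method": "jog_arm", "body": {"steps": [{"slide": [0, 0, 0.003], "twist": [0, 0, 0], "hand": 0}, {"slide": [0, 0, 0], "twist": [0, 0, 0], "hand": 0}, {"slide": [-0.0012, -0.01, 0], "twist": [0, 0, 0], "hand": 0}, {"slide": [0, 0, 0], "twist": [0, 0, 0], "hand": 0}], "grip_force": 40}}

```text
time: 11.9
tcp_pos: [0.5319, 0.0196, 0.1098]
eef_rot: [180.0, 0.1, -7.0]
wrist_force: [-0.4, -0.1, -0.5]
gripper_width: 0.563
```

Call:
{"method": "jog_arm", "body": {"steps": [{"slide": [-0.0012, -0.01, 0], "twist": [0, 0, 0], "hand": 0}, {"slide": [-0.0012, -0.01, 0], "twist": [0, 0, 0], "hand": 0}, {"slide": [-0.0018, -0.015, 0], "twist": [0, 0, 0], "hand": 0}, {"slide": [-0.0018, -0.015, 0], "twist": [0, 0, 0], "hand": 0}, {"slide": [0, -0.015, 0], "twist": [0, 0, 0], "hand": 0}, {"slide": [0, 0, 0], "twist": [0, 0, 0], "hand": 0}], "grip_force": 40}}

```text
time: 12.65
tcp_pos: [0.5267, -0.0461, 0.1104]
eef_rot: [180.0, -0.0, -7.1]
wrist_force: [1.0, -0.0, -0.1]
gripper_width: 0.559
```

```bash
python3 - <<'E'
from h import *
s=grab("scene","s5");crop(s,220,180,420,300,4,"s5c")
E
```

```text
(no output)
```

View pics/s5c.png

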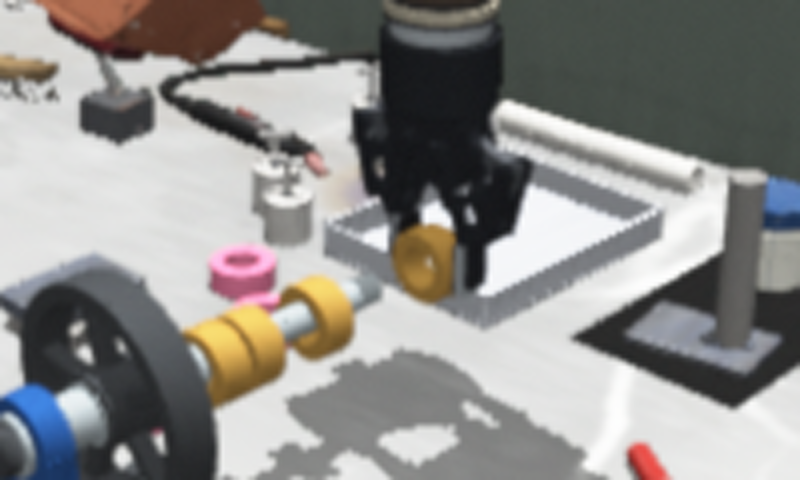

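Call:
{"method": "jog_arm", "body": {"steps": [{"slide": [0.011, -0.032, 0], "twist": [0, 0, 0], "hand": 0}, {"slide": [0.011, -0.032, 0], "twist": [0, 0, 0], "hand": 0}, {"slide": [0.011, -0.032, 0], "twist": [0, 0, 0], "hand": 0}, {"slide": [0.011, -0.032, 0], "twist": [0, 0, 0], "hand": 0}, {"slide": [0.011, -0.032, 0], "twist": [0, 0, 0], "hand": 0}, {"slide": [0.011, -0.032, 0], "twist": [0, 0, 0], "hand": 0}, {"slide": [0.011, -0.032, 0], "twist": [0, 0, 0], "hand": 0}, {"slide": [0.011, -0.032, 0], "twist": [0, 0, 0], "hand": 0}, {"slide": [0.011, -0.03, 0], "twist": [0, 0, 0], "hand": 0}, {"slide": [0, 0, 0], "twist": [0, 0, 0], "hand": 0}, {"slide": [0, 0, 0], "twist": [0, 0, 0], "hand": 0}], "grip_force": 40}}

```text
time: 14.08
tcp_pos: [0.6251, -0.3296, 0.1096]
eef_rot: [-179.9, 0.1, -6.9]
wrist_force: [0.6, -0.3, -1.5]
gripper_width: 0.563
```

```bash
python3 - <<'E'
from h import *
s=grab("scene","s6");crop(s,220,180,460,300,3.3,"s6c")
t=grab("top","t6");crop(t,230,150,490,350,3,"t6c")
E
```

```text
(no output)
```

View pics/s6c.png

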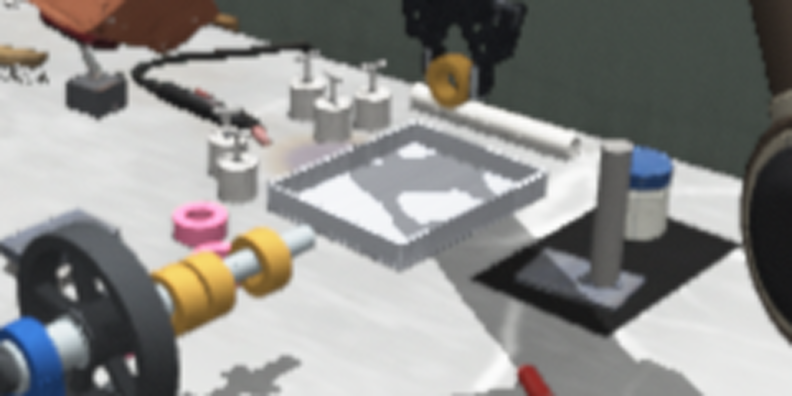

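View pics/t6c.png

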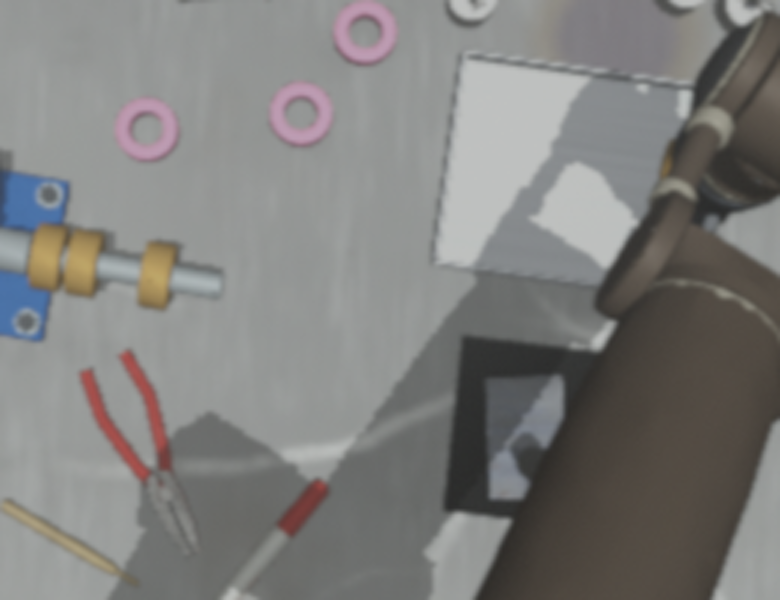

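Call:
{"method": "jog_arm", "body": {"steps": [{"slide": [0.001, 0, -0.025], "twist": [0, 0, 0], "hand": 0}, {"slide": [0.001, 0, -0.025], "twist": [0, 0, 0], "hand": 0}, {"slide": [0, 0, -0.02], "twist": [0, 0, 0], "hand": 0}, {"slide": [0, 0, -0.006], "twist": [0, 0, 0], "hand": 0}, {"slide": [0, 0, 0], "twist": [0, 0, 0], "hand": 0}, {"slide": [0, 0, 0], "twist": [0, 0, 0], "hand": 0}], "grip_force": 40}}

```text
time: 14.92
tcp_pos: [0.6283, -0.3313, 0.0353]
eef_rot: [180.0, -0.1, -6.9]
wrist_force: [-0.0, -0.2, -0.8]
gripper_width: 0.562
```

```bash
python3 - <<'E'
from h import *
s=grab("scene","s7");crop(s,290,180,450,300,5,"s7c")
E
```

View pics/s7c.png

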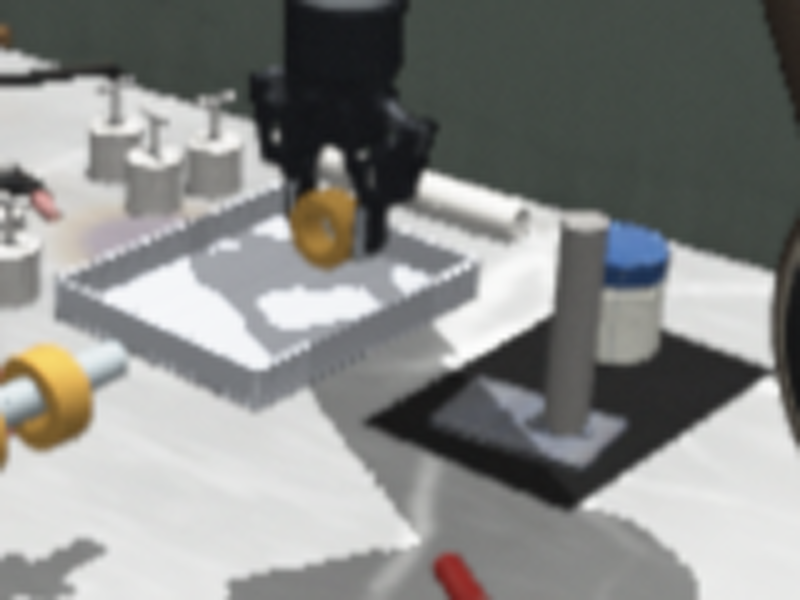

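Call:
{"method": "jog_arm", "body": {"steps": [{"slide": [0, 0, -0.004], "twist": [0, 0, 0], "hand": 0}, {"slide": [0, 0, 0], "twist": [0, 0, 0], "hand": 0}, {"slide": [0, 0, 0], "twist": [0, 0, 0], "hand": 0.65}, {"slide": [0, 0, 0], "twist": [0, 0, 0], "hand": 0.75}, {"slide": [0, 0, 0], "twist": [0, 0, 0], "hand": 0.75}, {"slide": [0, 0, 0], "twist": [0, 0, 0], "hand": 0.75}, {"slide": [0, 0, 0.015], "twist": [0, 0, 0], "hand": 0.75}, {"slide": [0, 0, 0.02], "twist": [0, 0, 0], "hand": 0.75}, {"slide": [0, 0, 0.03], "twist": [0, 0, 0], "hand": 0.75}, {"slide": [0, 0, 0.03], "twist": [0, 0, 0], "hand": 0.85}, {"slide": [0, 0, 0.03], "twist": [0, 0, 0], "hand": 0.85}, {"slide": [0, 0, 0], "twist": [0, 0, 0], "hand": 1}], "grip_force": 40}}

```text
time: 16.48
tcp_pos: [0.6303, -0.3324, 0.1612]
eef_rot: [179.8, -0.5, -6.9]
wrist_force: [0.7, -0.2, -0.4]
gripper_width: 0.997
```

```bash
python3 - <<'E'
from h import *
s=grab("scene","s8");crop(s,220,180,460,300,3.3,"s8c")
t=grab("top","t8");crop(t,230,210,350,270,6,"t8c")
E
```

```text
(no output)
```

View pics/s8c.png

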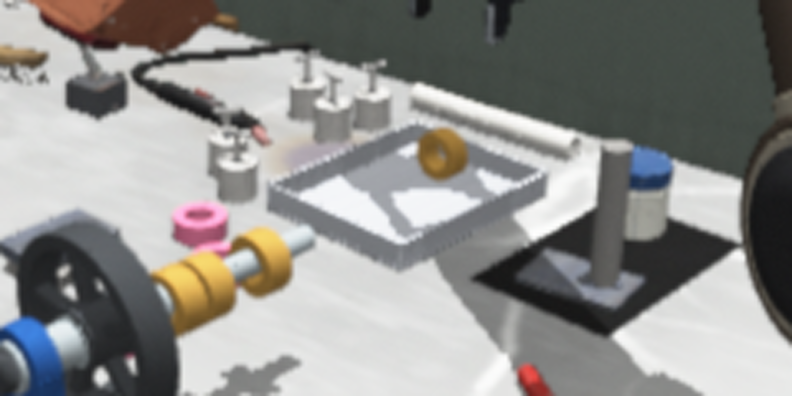

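View pics/t8c.png

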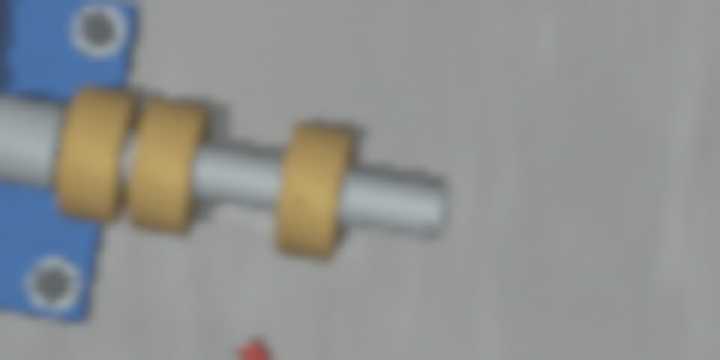

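Call:
{"method": "jog_arm", "body": {"steps": [{"slide": [-0.0076, 0.0324, 0.015], "twist": [0, 0, 0], "hand": 1}, {"slide": [-0.0076, 0.0324, 0], "twist": [0, 0, 0], "hand": 1}, {"slide": [-0.0076, 0.0324, 0], "twist": [0, 0, 0], "hand": 1}, {"slide": [-0.0076, 0.0324, 0], "twist": [0, 0, 0], "hand": 1}, {"slide": [-0.0076, 0.0324, 0], "twist": [0, 0, 0], "hand": 1}, {"slide": [-0.0076, 0.0324, 0], "twist": [0, 0, 0], "hand": 1}, {"slide": [-0.0076, 0.0324, 0], "twist": [0, 0, 0], "hand": 1}, {"slide": [-0.0076, 0.0324, 0], "twist": [0, 0, 0], "hand": 1}, {"slide": [-0.0076, 0.0324, 0], "twist": [0, 0, 0], "hand": 1}, {"slide": [-0.0076, 0.0324, 0], "twist": [0, 0, 0], "hand": 1}, {"slide": [-0.0076, 0.0324, 0], "twist": [0, 0, 0], "hand": 1}, {"slide": [-0.0076, 0.0324, 0], "twist": [0, 0, 0], "hand": 1}, {"slide": [0, 0, 0], "twist": [0, 0, 0], "hand": 1}, {"slide": [0, 0, 0], "twist": [0, 0, 0], "hand": 1}], "grip_force": 40}}

```text
time: 18.32
tcp_pos: [0.5357, 0.0578, 0.1693]
eef_rot: [180.0, 0.1, -6.9]
wrist_force: [0.0, 0.4, -0.4]
gripper_width: 0.999
```

Call:
{"method": "jog_arm", "body": {"steps": [{"slide": [0.002, 0, -0.02], "twist": [0, 0, 0], "hand": 1}, {"slide": [0, 0, -0.02], "twist": [0, 0, 0], "hand": 1}, {"slide": [0, 0, -0.021], "twist": [0, 0, 0], "hand": 1}, {"slide": [0, 0, 0], "twist": [0, 0, 0], "hand": 1}, {"slide": [0, 0, 0], "twist": [0, 0, 0], "hand": 0}, {"slide": [0, 0, 0], "twist": [0, 0, 0], "hand": 0}, {"slide": [0, 0, 0], "twist": [0, 0, 0], "hand": 0}, {"slide": [0, 0, 0], "twist": [0, 0, 0], "hand": 0}, {"slide": [0, 0, 0], "twist": [0, 0, 0], "hand": 0}, {"slide": [0, 0, 0], "twist": [0, 0, 0], "hand": 0}, {"slide": [0, 0, 0.003], "twist": [0, 0, 0], "hand": 0}, {"slide": [0, 0, 0], "twist": [0, 0, 0], "hand": 0}], "grip_force": 40}}

```text
time: 19.82
tcp_pos: [0.5377, 0.0583, 0.1119]
eef_rot: [-180.0, 0.1, -6.9]
wrist_force: [-0.0, -0.2, -1.4]
gripper_width: 0.561
```

Call:
{"method": "jog_arm", "body": {"steps": [{"slide": [-0.0017, -0.0145, 0], "twist": [0, 0, 0], "hand": 0}, {"slide": [-0.0017, -0.0145, 0], "twist": [0, 0, 0], "hand": 0}, {"slide": [-0.0017, -0.0145, 0], "twist": [0, 0, 0], "hand": 0}, {"slide": [-0.0017, -0.0145, 0], "twist": [0, 0, 0], "hand": 0}, {"slide": [-0.0017, -0.0145, 0], "twist": [0, 0, 0], "hand": 0}, {"slide": [-0.0017, -0.0145, 0], "twist": [0, 0, 0], "hand": 0}, {"slide": [-0.0017, -0.0145, 0], "twist": [0, 0, 0], "hand": 0}, {"slide": [0, 0, 0], "twist": [0, 0, 0], "hand": 0}], "grip_force": 40}}

```text
time: 20.82
tcp_pos: [0.5263, -0.0445, 0.1123]
eef_rot: [-180.0, -0.0, -7.0]
wrist_force: [0.2, 1.1, -1.9]
gripper_width: 0.565
```

```bash
python3 - <<'E'
from h import *
s=grab("scene","s9");crop(s,220,180,460,300,3.3,"s9c")
E
```

```text
(no output)
```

View pics/s9c.png

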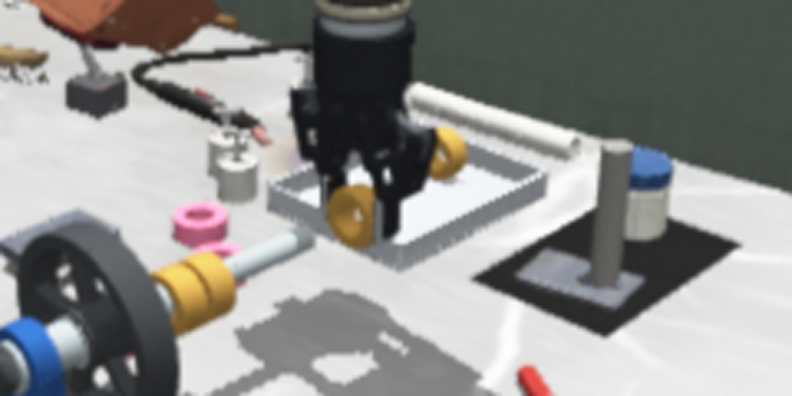

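Call:
{"method": "jog_arm", "body": {"steps": [{"slide": [0.0127, -0.0303, 0], "twist": [0, 0, 0], "hand": 0}, {"slide": [0.0127, -0.0303, 0], "twist": [0, 0, 0], "hand": 0}, {"slide": [0.0127, -0.0303, 0], "twist": [0, 0, 0], "hand": 0}, {"slide": [0.0127, -0.0303, 0], "twist": [0, 0, 0], "hand": 0}, {"slide": [0.0127, -0.0303, 0], "twist": [0, 0, 0], "hand": 0}, {"slide": [0.0127, -0.0303, 0], "twist": [0, 0, 0], "hand": 0}, {"slide": [0.0127, -0.0303, 0], "twist": [0, 0, 0], "hand": 0}, {"slide": [0.0127, -0.0303, 0], "twist": [0, 0, 0], "hand": 0}, {"slide": [0, 0, 0], "twist": [0, 0, 0], "hand": 0}, {"slide": [0, 0, -0.025], "twist": [0, 0, 0], "hand": 0}, {"slide": [0, 0, -0.025], "twist": [0, 0, 0], "hand": 0}, {"slide": [0, 0, -0.02], "twist": [0, 0, 0], "hand": 0}, {"slide": [0, 0, 0], "twist": [0, 0, 0], "hand": 0}], "grip_force": 40}}

```text
time: 22.5
tcp_pos: [0.6261, -0.2839, 0.0396]
eef_rot: [-179.9, 0.3, -6.9]
wrist_force: [0.1, -0.1, -0.8]
gripper_width: 0.562
```

```bash
python3 - <<'E'
from h import *
s=grab("scene","s10");crop(s,280,180,440,300,5,"s10c")
E
```

```text
(no output)
```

View pics/s10c.png

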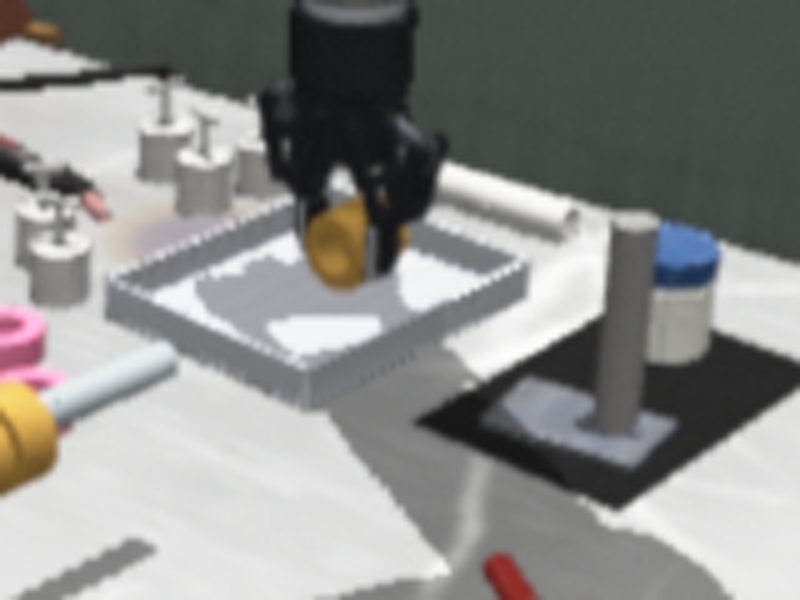

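Clear of the first ring; lower, release, rise.

Call:
{"method": "jog_arm", "body": {"steps": [{"slide": [0, 0, -0.005], "twist": [0, 0, 0], "hand": 0}, {"slide": [0, 0, -0.003], "twist": [0, 0, 0], "hand": 0}, {"slide": [0, 0, 0], "twist": [0, 0, 0], "hand": 0}, {"slide": [0, 0, 0], "twist": [0, 0, 0], "hand": 0.65}, {"slide": [0, 0, 0], "twist": [0, 0, 0], "hand": 0.75}, {"slide": [0, 0, 0], "twist": [0, 0, 0], "hand": 0.75}, {"slide": [0, 0, 0], "twist": [0, 0, 0], "hand": 0.75}, {"slide": [0, 0, 0.015], "twist": [0, 0, 0], "hand": 0.75}, {"slide": [0, 0, 0.02], "twist": [0, 0, 0], "hand": 0.75}, {"slide": [0, 0, 0.03], "twist": [0, 0, 0], "hand": 0.75}, {"slide": [0, 0, 0.03], "twist": [0, 0, 0], "hand": 0.85}, {"slide": [0, 0, 0.03], "twist": [0, 0, 0], "hand": 0.85}, {"slide": [0, 0, 0.015], "twist": [0, 0, 0], "hand": 1}, {"slide": [0, 0, 0], "twist": [0, 0, 0], "hand": 1}, {"slide": [0, 0, 0], "twist": [0, 0, 0], "hand": 1}], "grip_force": 40}}

```text
time: 24.42
tcp_pos: [0.6272, -0.2854, 0.1731]
eef_rot: [-180.0, 0.1, -6.9]
wrist_force: [1.1, -0.1, -0.1]
gripper_width: 1.001
```

```bash
python3 - <<'E'
from h import *
s=grab("scene","s11");crop(s,220,180,460,300,3.3,"s11c")
t=grab("top","t11");crop(t,230,210,350,270,6,"t11c")
for a,b in [((132,162),(199,167)),((61,150),(130,156))]: pass
E
```

```text
(no output)
```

View pics/s11c.png

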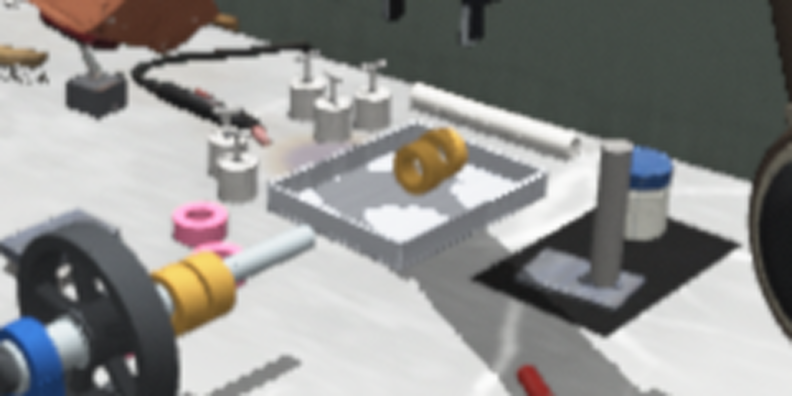

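View pics/t11c.png

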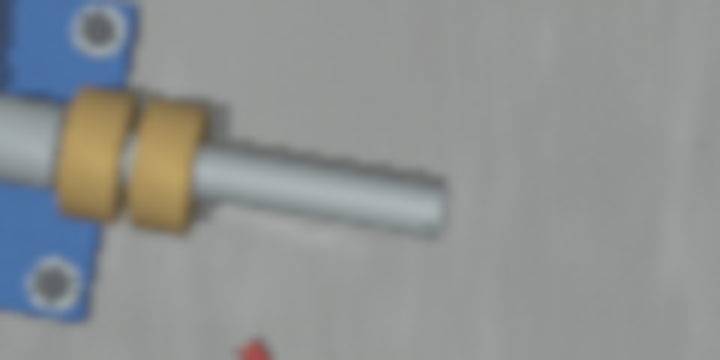

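Call:
{"method": "jog_arm", "body": {"steps": [{"slide": [-0.0063, 0.0305, 0], "twist": [0, 0, 0], "hand": 1}, {"slide": [-0.0063, 0.0305, 0], "twist": [0, 0, 0], "hand": 1}, {"slide": [-0.0063, 0.0305, 0], "twist": [0, 0, 0], "hand": 1}, {"slide": [-0.0063, 0.0305, 0], "twist": [0, 0, 0], "hand": 1}, {"slide": [-0.0063, 0.0305, 0], "twist": [0, 0, 0], "hand": 1}, {"slide": [-0.0063, 0.0305, 0], "twist": [0, 0, 0], "hand": 1}, {"slide": [-0.0063, 0.0305, 0], "twist": [0, 0, 0], "hand": 1}, {"slide": [-0.0063, 0.0305, 0], "twist": [0, 0, 0], "hand": 1}, {"slide": [-0.0063, 0.0305, 0], "twist": [0, 0, 0], "hand": 1}, {"slide": [-0.0063, 0.0305, 0], "twist": [0, 0, 0], "hand": 1}, {"slide": [-0.0063, 0.0305, 0], "twist": [0, 0, 0], "hand": 1}, {"slide": [-0.0063, 0.0305, 0], "twist": [0, 0, 0], "hand": 1}, {"slide": [-0.0063, 0.0295, 0], "twist": [0, 0, 0], "hand": 1}, {"slide": [0, 0, 0], "twist": [0, 0, 0], "hand": 1}, {"slide": [0, 0, 0], "twist": [0, 0, 0], "hand": 1}], "grip_force": 40}}

```text
time: 26.4
tcp_pos: [0.5458, 0.1093, 0.1735]
eef_rot: [179.9, 0.1, -6.9]
wrist_force: [-0.4, 0.3, -0.6]
gripper_width: 0.998
```

Call:
{"method": "jog_arm", "body": {"steps": [{"slide": [0, 0, -0.02], "twist": [0, 0, 0], "hand": 1}, {"slide": [0, 0, -0.02], "twist": [0, 0, 0], "hand": 1}, {"slide": [0, 0.001, -0.025], "twist": [0, 0, 0], "hand": 1}, {"slide": [0, 0, 0], "twist": [0, 0, 0], "hand": 1}, {"slide": [0, 0, 0], "twist": [0, 0, 0], "hand": 0}, {"slide": [0, 0, 0], "twist": [0, 0, 0], "hand": 0}, {"slide": [0, 0, 0], "twist": [0, 0, 0], "hand": 0}, {"slide": [0, 0, 0], "twist": [0, 0, 0], "hand": 0}, {"slide": [0, 0, 0], "twist": [0, 0, 0], "hand": 0}, {"slide": [0, 0, 0], "twist": [0, 0, 0], "hand": 0}, {"slide": [0, 0, 0.003], "twist": [0, 0, 0], "hand": 0}, {"slide": [0, 0, 0], "twist": [0, 0, 0], "hand": 0}], "grip_force": 40}}

```text
time: 27.9
tcp_pos: [0.5456, 0.1108, 0.112]
eef_rot: [180.0, 0.0, -6.9]
wrist_force: [0.3, -0.3, -1.5]
gripper_width: 0.561
```

Slide out ~150 mm along the axle.

Call:
{"method": "jog_arm", "body": {"steps": [{"slide": [-0.0018, -0.0155, 0], "twist": [0, 0, 0], "hand": 0}, {"slide": [-0.0018, -0.0155, 0], "twist": [0, 0, 0], "hand": 0}, {"slide": [-0.0018, -0.0155, 0], "twist": [0, 0, 0], "hand": 0}, {"slide": [-0.0018, -0.0155, 0], "twist": [0, 0, 0], "hand": 0}, {"slide": [-0.0018, -0.0155, 0], "twist": [0, 0, 0], "hand": 0}, {"slide": [-0.0018, -0.0155, 0], "twist": [0, 0, 0], "hand": 0}, {"slide": [-0.0018, -0.0155, 0], "twist": [0, 0, 0], "hand": 0}, {"slide": [-0.0018, -0.0155, 0], "twist": [0, 0, 0], "hand": 0}, {"slide": [-0.0018, -0.0155, 0], "twist": [0, 0, 0], "hand": 0}, {"slide": [-0.0018, -0.0155, 0], "twist": [0, 0, 0], "hand": 0}, {"slide": [0, 0, 0], "twist": [0, 0, 0], "hand": 0}], "grip_force": 40}}

```text
time: 29.28
tcp_pos: [0.528, -0.0454, 0.1123]
eef_rot: [-180.0, -0.0, -7.0]
wrist_force: [-0.0, 0.5, -0.8]
gripper_width: 0.562
```

```bash
python3 - <<'E'
from h import *
s=grab("scene","s12");crop(s,220,180,460,300,3.3,"s12c")
E
```

```text
(no output)
```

View pics/s12c.png

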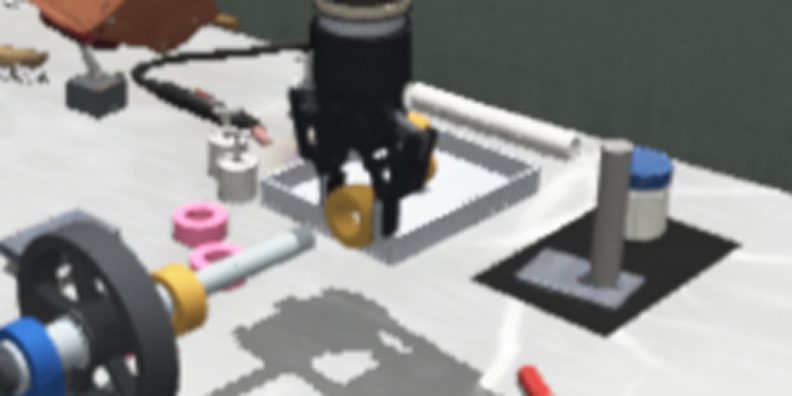

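```bash
python3 - <<'E'
from h import *
t=grab("top","t12");crop(t,340,140,500,260,5,"t12c")
E
```

```text
(no output)
```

View pics/t12c.png

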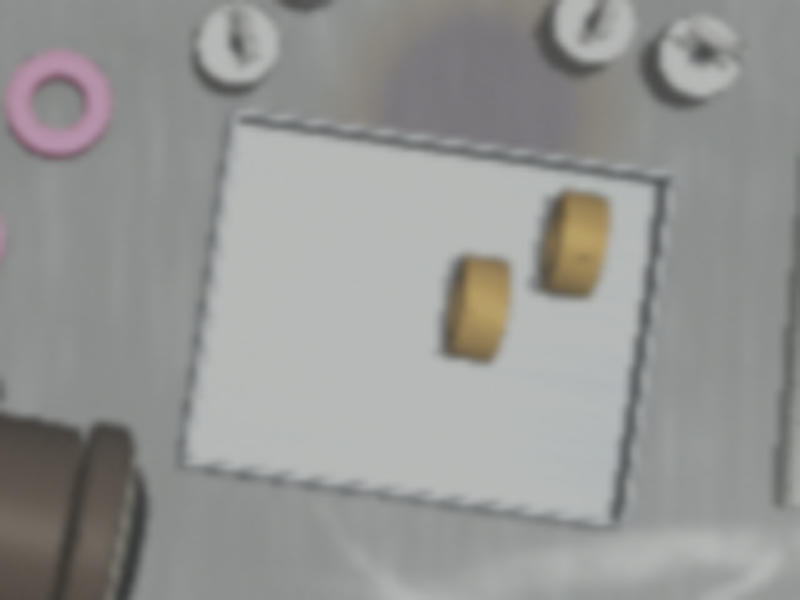

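```bash
python3 - <<'E'
from h import *
C=np.array([plane("top",(340+a/5,140+b/5),.028) for a,b in [(235,118),(668,178),(617,524),(183,462)]]);print(C.round(4),C.mean(0).round(4))
for a,b in [(578,243),(480,308)]:print(plane("top",(340+a/5,140+b/5),.05).round(4))
y=C[0]-C[1];print(np.degrees(np.arctan2(-y[0],y[1])))
E
```

```text
[[ 0.7334 -0.1746  0.028 ]
 [ 0.7106 -0.3783  0.028 ]
 [ 0.5473 -0.3572  0.028 ]
 [ 0.5704 -0.1542  0.028 ]] [ 0.6404 -0.2661  0.028 ]
[ 0.6757 -0.332   0.05  ]
[ 0.6443 -0.2875  0.05  ]
-6.393531771023062
```

Call:
{"method": "jog_arm", "body": {"steps": [{"slide": [0.0163, -0.0276, 0], "twist": [0, 0, 0], "hand": 0}, {"slide": [0.0163, -0.0276, 0], "twist": [0, 0, 0], "hand": 0}, {"slide": [0.0163, -0.0276, 0], "twist": [0, 0, 0], "hand": 0}, {"slide": [0.0163, -0.0276, 0], "twist": [0, 0, 0], "hand": 0}, {"slide": [0.0163, -0.0276, 0], "twist": [0, 0, 0], "hand": 0}, {"slide": [0.0163, -0.0276, 0], "twist": [0, 0, 0], "hand": 0}, {"slide": [0.0163, -0.0276, 0], "twist": [0, 0, 0], "hand": 0}, {"slide": [0, 0, 0], "twist": [0, 0, 0], "hand": 0}, {"slide": [0, 0, -0.025], "twist": [0, 0, 0], "hand": 0}, {"slide": [0, 0, -0.025], "twist": [0, 0, 0], "hand": 0}, {"slide": [0, 0, -0.02], "twist": [0, 0, 0], "hand": 0}, {"slide": [0, 0, 0], "twist": [0, 0, 0], "hand": 0}], "grip_force": 40}}

```text
time: 30.88
tcp_pos: [0.6401, -0.2357, 0.0397]
eef_rot: [-179.9, 0.3, -6.9]
wrist_force: [0.1, 0.5, -1.4]
gripper_width: 0.564
```

```bash
python3 - <<'E'
from h import *
s=grab("scene","s13");crop(s,280,180,440,300,5,"s13c")
E
```

```text
(no output)
```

View pics/s13c.png

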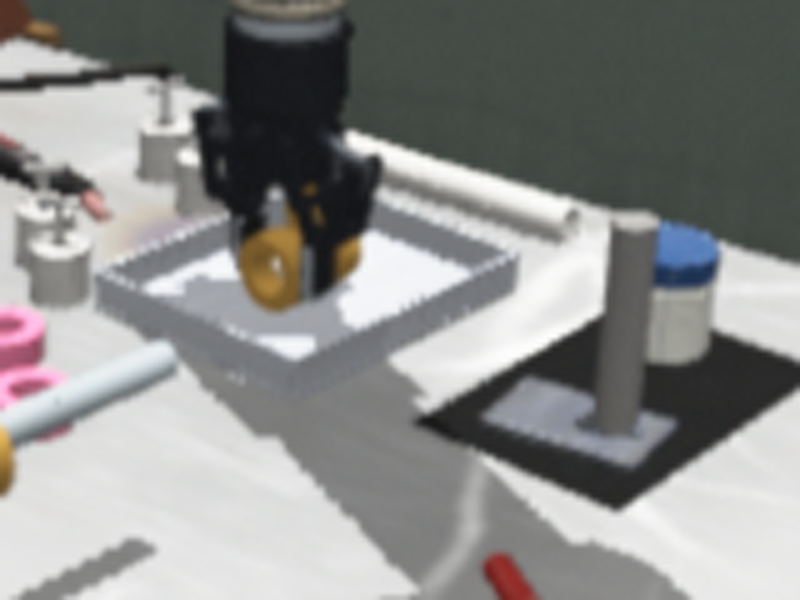

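Call:
{"method": "jog_arm", "body": {"steps": [{"slide": [0, 0, -0.005], "twist": [0, 0, 0], "hand": 0}, {"slide": [0, 0, -0.003], "twist": [0, 0, 0], "hand": 0}, {"slide": [0, 0, 0], "twist": [0, 0, 0], "hand": 0}, {"slide": [0, 0, 0], "twist": [0, 0, 0], "hand": 0.65}, {"slide": [0, 0, 0], "twist": [0, 0, 0], "hand": 0.75}, {"slide": [0, 0, 0], "twist": [0, 0, 0], "hand": 0.75}, {"slide": [0, 0, 0], "twist": [0, 0, 0], "hand": 0.75}, {"slide": [0, 0, 0.015], "twist": [0, 0, 0], "hand": 0.75}, {"slide": [0, 0, 0.02], "twist": [0, 0, 0], "hand": 0.75}, {"slide": [0, 0, 0.03], "twist": [0, 0, 0], "hand": 0.75}, {"slide": [0, 0, 0.03], "twist": [0, 0, 0], "hand": 0.85}, {"slide": [0, 0, 0.03], "twist": [0, 0, 0], "hand": 0.85}, {"slide": [0, 0, 0.015], "twist": [0, 0, 0], "hand": 1}, {"slide": [0, 0, 0], "twist": [0, 0, 0], "hand": 1}, {"slide": [0, 0, 0], "twist": [0, 0, 0], "hand": 1}], "grip_force": 40}}

```text
time: 32.8
tcp_pos: [0.6414, -0.2371, 0.1731]
eef_rot: [-180.0, 0.1, -6.9]
wrist_force: [-0.2, 0.1, -0.4]
gripper_width: 1.0
```

```bash
python3 - <<'E'
from h import *
s=grab("scene","s14");crop(s,220,180,460,300,3.3,"s14c")
t=grab("top","t14");crop(t,230,210,350,270,6,"t14c")
E
```

```text
(no output)
```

View pics/s14c.png

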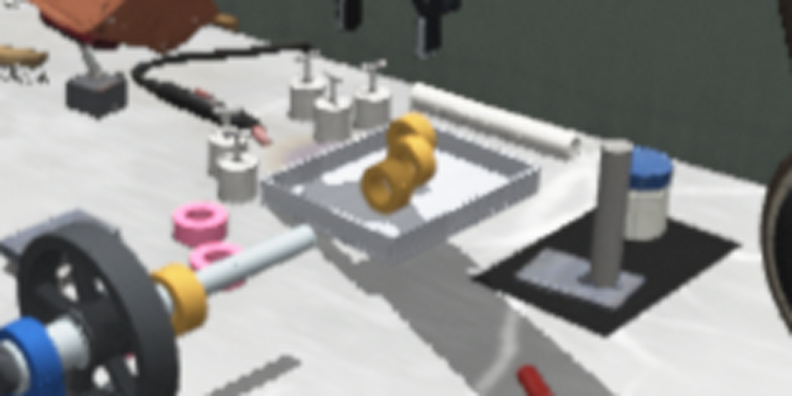

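View pics/t14c.png

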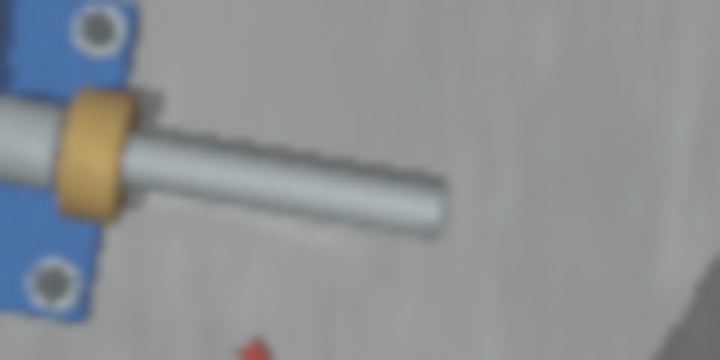

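Call:
{"method": "jog_arm", "body": {"steps": [{"slide": [-0.0077, 0.0309, 0], "twist": [0, 0, 0], "hand": 1}, {"slide": [-0.0077, 0.0309, 0], "twist": [0, 0, 0], "hand": 1}, {"slide": [-0.0077, 0.0309, 0], "twist": [0, 0, 0], "hand": 1}, {"slide": [-0.0077, 0.0309, 0], "twist": [0, 0, 0], "hand": 1}, {"slide": [-0.0077, 0.0309, 0], "twist": [0, 0, 0], "hand": 1}, {"slide": [-0.0077, 0.0309, 0], "twist": [0, 0, 0], "hand": 1}, {"slide": [-0.0077, 0.0309, 0], "twist": [0, 0, 0], "hand": 1}, {"slide": [-0.0077, 0.0309, 0], "twist": [0, 0, 0], "hand": 1}, {"slide": [-0.0077, 0.0309, 0], "twist": [0, 0, 0], "hand": 1}, {"slide": [-0.0077, 0.0309, 0], "twist": [0, 0, 0], "hand": 1}, {"slide": [-0.0077, 0.0309, 0], "twist": [0, 0, 0], "hand": 1}, {"slide": [-0.0077, 0.0309, 0], "twist": [0, 0, 0], "hand": 1}, {"slide": [0, 0, 0], "twist": [0, 0, 0], "hand": 1}, {"slide": [0, 0, 0], "twist": [0, 0, 0], "hand": 1}], "grip_force": 40}}

```text
time: 34.65
tcp_pos: [0.5494, 0.1329, 0.1735]
eef_rot: [179.9, 0.1, -6.9]
wrist_force: [-0.0, 0.0, 0.5]
gripper_width: 1.001
```

Call:
{"method": "jog_arm", "body": {"steps": [{"slide": [0, 0, -0.02], "twist": [0, 0, 0], "hand": 1}, {"slide": [0, 0, -0.02], "twist": [0, 0, 0], "hand": 1}, {"slide": [0, 0, -0.025], "twist": [0, 0, 0], "hand": 1}, {"slide": [0, 0, 0], "twist": [0, 0, 0], "hand": 1}, {"slide": [0, 0, 0], "twist": [0, 0, 0], "hand": 0}, {"slide": [0, 0, 0], "twist": [0, 0, 0], "hand": 0}, {"slide": [0, 0, 0], "twist": [0, 0, 0], "hand": 0}, {"slide": [0, 0, 0], "twist": [0, 0, 0], "hand": 0}, {"slide": [0, 0, 0], "twist": [0, 0, 0], "hand": 0}, {"slide": [0, 0, 0], "twist": [0, 0, 0], "hand": 0}, {"slide": [0, 0, 0.003], "twist": [0, 0, 0], "hand": 0}, {"slide": [0, 0, 0], "twist": [0, 0, 0], "hand": 0}], "grip_force": 40}}

```text
time: 36.15
tcp_pos: [0.5494, 0.1334, 0.112]
eef_rot: [180.0, 0.0, -6.9]
wrist_force: [-0.6, 0.2, -2.1]
gripper_width: 0.561
```

Call:
{"method": "jog_arm", "body": {"steps": [{"slide": [-0.0018, -0.0155, 0], "twist": [0, 0, 0], "hand": 0}, {"slide": [-0.0018, -0.0155, 0], "twist": [0, 0, 0], "hand": 0}, {"slide": [-0.0018, -0.0155, 0], "twist": [0, 0, 0], "hand": 0}, {"slide": [-0.0018, -0.0155, 0], "twist": [0, 0, 0], "hand": 0}, {"slide": [-0.0018, -0.0155, 0], "twist": [0, 0, 0], "hand": 0}, {"slide": [-0.0018, -0.0155, 0], "twist": [0, 0, 0], "hand": 0}, {"slide": [-0.0018, -0.0155, 0], "twist": [0, 0, 0], "hand": 0}, {"slide": [-0.0018, -0.0155, 0], "twist": [0, 0, 0], "hand": 0}, {"slide": [-0.0018, -0.0155, 0], "twist": [0, 0, 0], "hand": 0}, {"slide": [-0.0018, -0.0155, 0], "twist": [0, 0, 0], "hand": 0}, {"slide": [-0.0018, -0.0155, 0], "twist": [0, 0, 0], "hand": 0}, {"slide": [0, -0.01, 0], "twist": [0, 0, 0], "hand": 0}, {"slide": [0, 0, 0], "twist": [0, 0, 0], "hand": 0}], "grip_force": 40}}

```text
time: 37.78
tcp_pos: [0.5301, -0.0479, 0.1123]
eef_rot: [-180.0, -0.0, -7.0]
wrist_force: [1.1, 0.2, -0.9]
gripper_width: 0.558
```

```bash
python3 - <<'E'
from h import *
s=grab("scene","s15");crop(s,220,180,460,300,3.3,"s15c")
t=grab("top","t15");crop(t,340,140,500,260,5,"t15c")
E
```

```text
(no output)
```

View pics/s15c.png

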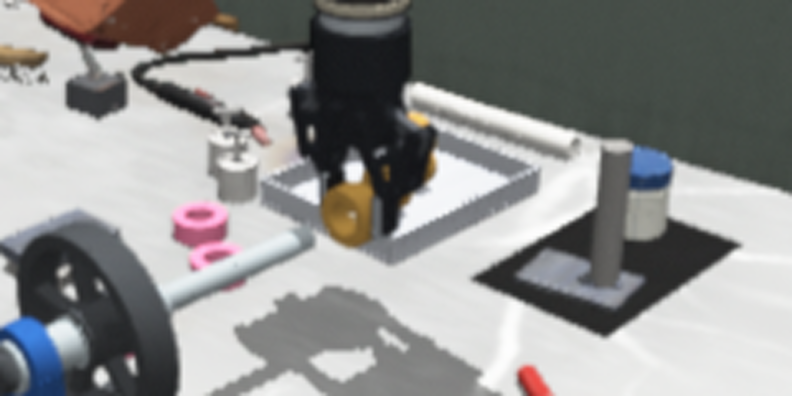

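View pics/t15c.png

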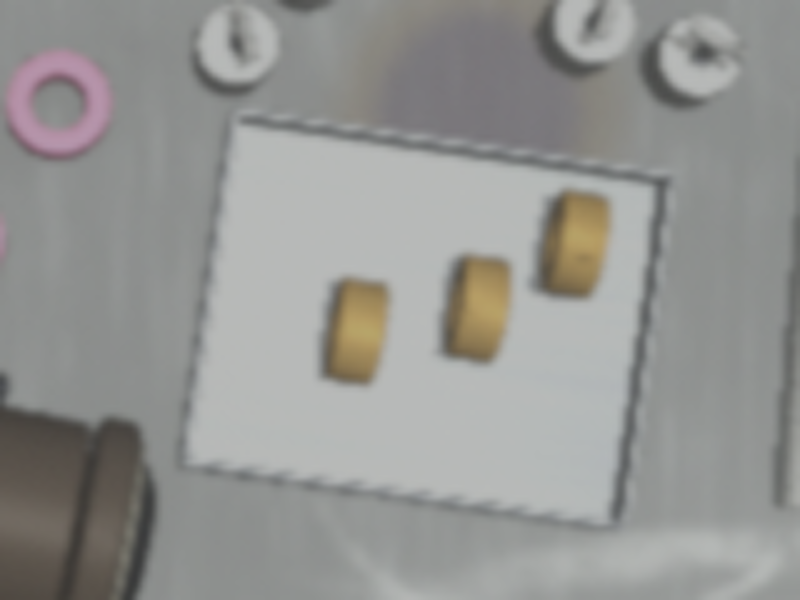

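Call:
{"method": "jog_arm", "body": {"steps": [{"slide": [0.0198, -0.025, 0], "twist": [0, 0, 0], "hand": 0}, {"slide": [0.0198, -0.025, 0], "twist": [0, 0, 0], "hand": 0}, {"slide": [0.0198, -0.025, 0], "twist": [0, 0, 0], "hand": 0}, {"slide": [0.0198, -0.025, 0], "twist": [0, 0, 0], "hand": 0}, {"slide": [0.0198, -0.025, 0], "twist": [0, 0, 0], "hand": 0}, {"slide": [0.0198, -0.025, 0], "twist": [0, 0, 0], "hand": 0}, {"slide": [0, 0, 0], "twist": [0, 0, 0], "hand": 0}, {"slide": [0, 0, -0.025], "twist": [0, 0, 0], "hand": 0}, {"slide": [0, 0, -0.025], "twist": [0, 0, 0], "hand": 0}, {"slide": [0, 0, -0.02], "twist": [0, 0, 0], "hand": 0}, {"slide": [0, 0, 0], "twist": [0, 0, 0], "hand": 0}], "grip_force": 40}}

```text
time: 39.25
tcp_pos: [0.6466, -0.1956, 0.0397]
eef_rot: [-179.9, 0.3, -6.9]
wrist_force: [0.1, 0.5, -1.0]
gripper_width: 0.56
```

```bash
python3 - <<'E'
from h import *
s=grab("scene","s16");crop(s,280,180,440,300,5,"s16c")
E
```

```text
(no output)
```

View pics/s16c.png

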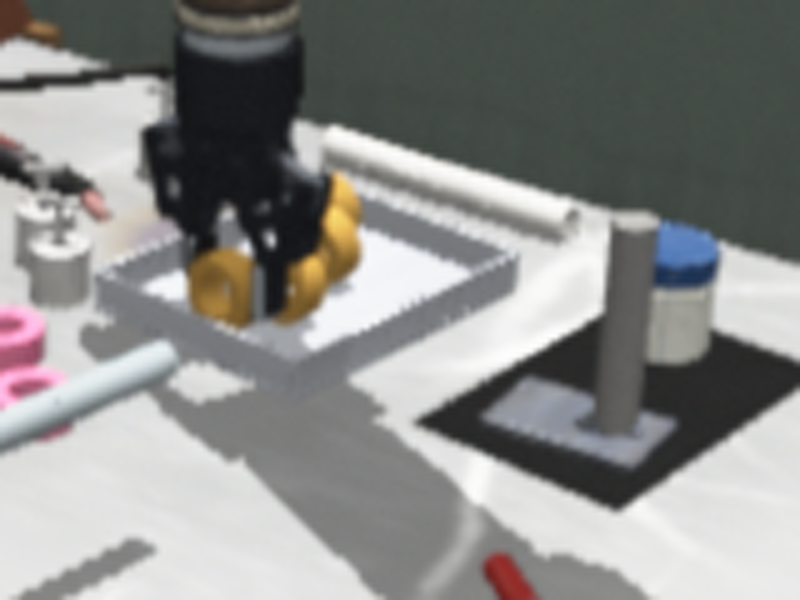

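Call:
{"method": "jog_arm", "body": {"steps": [{"slide": [0, 0, -0.005], "twist": [0, 0, 0], "hand": 0}, {"slide": [0, 0, -0.003], "twist": [0, 0, 0], "hand": 0}, {"slide": [0, 0, 0], "twist": [0, 0, 0], "hand": 0}, {"slide": [0, 0, 0], "twist": [0, 0, 0], "hand": 0.65}, {"slide": [0, 0, 0], "twist": [0, 0, 0], "hand": 0.75}, {"slide": [0, 0, 0], "twist": [0, 0, 0], "hand": 0.75}, {"slide": [0, 0, 0], "twist": [0, 0, 0], "hand": 0.75}, {"slide": [0, 0, 0.015], "twist": [0, 0, 0], "hand": 0.75}, {"slide": [0, 0, 0.02], "twist": [0, 0, 0], "hand": 0.75}, {"slide": [0, 0, 0.03], "twist": [0, 0, 0], "hand": 0.75}, {"slide": [0, 0, 0.03], "twist": [0, 0, 0], "hand": 0.65}, {"slide": [0, 0, 0.04], "twist": [0, 0, 0], "hand": 0.6}, {"slide": [0, 0, 0.04], "twist": [0, 0, 0], "hand": 0.6}, {"slide": [0, 0, 0.04], "twist": [0, 0, 0], "hand": 0.6}, {"slide": [0, 0, 0], "twist": [0, 0, 0], "hand": 0.6}], "grip_force": 40}}

```text
time: 41.18
tcp_pos: [0.652, -0.1983, 0.2569]
eef_rot: [179.8, -0.7, -6.9]
wrist_force: [1.1, 0.0, 0.2]
gripper_width: 0.604
```

```bash
python3 - <<'E'
from h import *
s=grab("scene","s17");crop(s,180,190,440,350,3,"s17c")
print(env.state()['q'].round(1))
E
```

```text
[-20.6  23.2  85.7   0.   70.7 -13.6]
```

View pics/s17c.png

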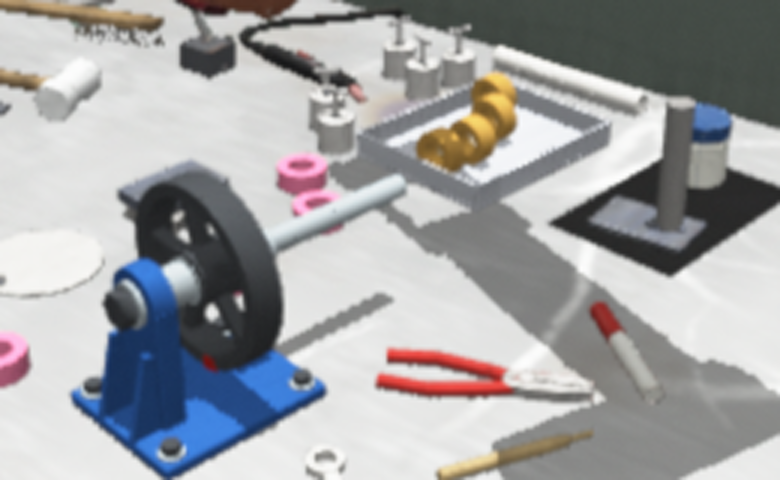

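```bash
python3 - <<'E'
from h import *
s=cv2.imread("pics/s17.png");h=cv2.cvtColor(s,cv2.COLOR_BGR2HSV)
m=cv2.inRange(h,np.array((0,150,60)),np.array((8,255,255)))|cv2.inRange(h,np.array((172,150,60)),np.array((180,255,255)))
k=np.zeros_like(m);k[280:325,225:275]=255;n,l,st,ce=cv2.connectedComponentsWithStats(m&k);print(st[1:],ce[1:])
yaw=np.radians(-6.8);sx=np.array([np.cos(yaw),np.sin(yaw),0]);sy=np.array([-np.sin(yaw),np.cos(yaw),0])
hub=np.array([.5572,.208,.11])
for d in range(150,221,10):
    a=np.radians(d);e=np.sin(a)*sx+np.cos(a)*np.array([0,0,1])
    print(d,proj("scene",hub+.014*sy+.07*e).round(1),proj("scene",hub+.014*sy+.075*e).round(1))
e=[0,0,1];print('crest',proj("top",hub+.075*np.array(e)),proj("scene",hub+.014*sy+.075*np.array(e)))
crop(s,210,220,300,340,5,"s17d")
t=cv2.imread("pics/t14.png");crop(t,190,180,270,280,6,"t14d")
E
```

```text
[[248 309   4   4  12]] [[249.41666667 310.41666667]]
150 [236.4 299. ] [235.9 300.1]
160 [239.4 302.7] [239.1 304.1]
170 [242.6 306. ] [242.5 307.6]
180 [245.9 308.6] [246.  310.4]
190 [249.1 310.4] [249.5 312.3]
200 [252.3 311.4] [252.9 313.5]
210 [255.2 311.6] [256.  313.6]
220 [257.9 310.8] [258.9 312.9]
crest [208.62769099 229.38359341] [241.53847546 252.29405946]
```

View pics/s17d.png

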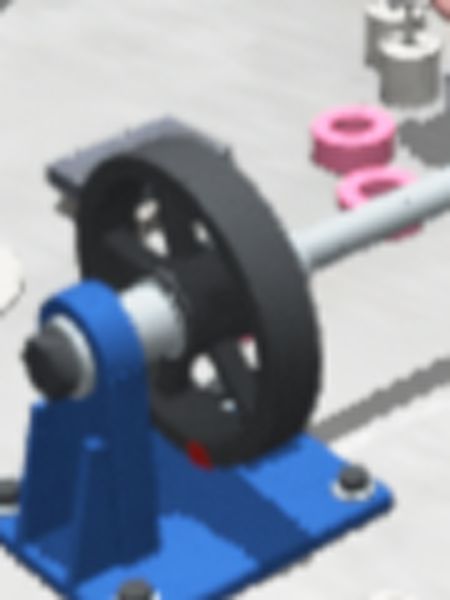

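View pics/t14d.png

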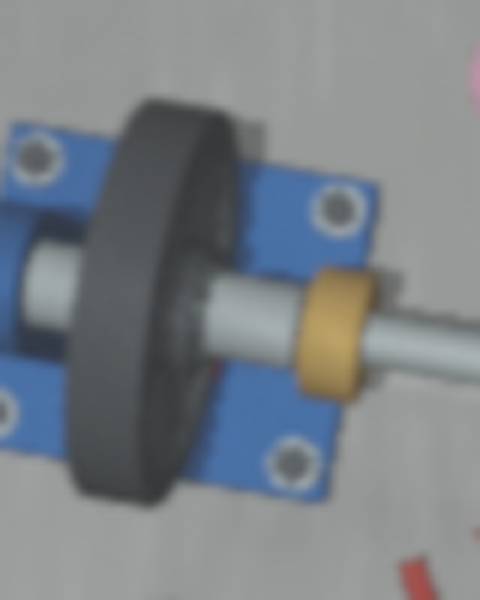

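Call:
{"method": "jog_arm", "body": {"steps": [{"slide": [-0.014, 0.03, 0.003], "twist": [0, 0, 0.1123], "hand": 0.6}, {"slide": [-0.014, 0.03, 0.003], "twist": [0, 0, 0.1123], "hand": 0.6}, {"slide": [-0.014, 0.03, 0.003], "twist": [0, 0, 0.1123], "hand": 0.6}, {"slide": [-0.014, 0.03, 0.003], "twist": [0, 0, 0.1123], "hand": 0.6}, {"slide": [-0.014, 0.03, 0.003], "twist": [0, 0, 0.1123], "hand": 0.6}, {"slide": [-0.014, 0.03, 0.003], "twist": [0, 0, 0.1123], "hand": 0.6}, {"slide": [-0.014, 0.03, 0.003], "twist": [0, 0, 0.1123], "hand": 0.6}, {"slide": [-0.014, 0.03, 0.003], "twist": [0, 0, 0.1123], "hand": 0.6}, {"slide": [-0.014, 0.03, 0.003], "twist": [0, 0, 0.1123], "hand": 0.6}, {"slide": [-0.014, 0.03, 0.003], "twist": [0, 0, 0.1123], "hand": 0.6}, {"slide": [-0.014, 0.03, 0.003], "twist": [0, 0, 0.1123], "hand": 0.6}, {"slide": [-0.014, 0.03, 0.003], "twist": [0, 0, 0.1123], "hand": 0.6}, {"slide": [-0.014, 0.03, 0.003], "twist": [0, 0, 0.1123], "hand": 0.6}, {"slide": [-0.014, 0.03, 0.003], "twist": [0, 0, 0.1123], "hand": 0.6}, {"slide": [0, 0, 0], "twist": [0, 0, 0], "hand": 0.6}, {"slide": [0, 0, 0], "twist": [0, 0, 0], "hand": 0.6}], "grip_force": 30}}

```text
time: 43.22
tcp_pos: [0.4523, 0.2223, 0.2904]
eef_rot: [-179.9, 0.1, 83.1]
wrist_force: [0.1, -1.6, -0.2]
gripper_width: 0.597
```

Call:
{"method": "jog_arm", "body": {"steps": [{"slide": [0, 0, 0], "twist": [-0.0148, -0.124, 0], "hand": 0.6}, {"slide": [0, 0, 0], "twist": [-0.0148, -0.124, 0], "hand": 0.6}, {"slide": [0, 0, 0], "twist": [-0.0148, -0.124, 0], "hand": 0.6}, {"slide": [0, 0, -0.02], "twist": [-0.0148, -0.124, 0], "hand": 0.6}, {"slide": [0, 0, -0.02], "twist": [-0.0148, -0.124, 0], "hand": 0.6}, {"slide": [0, 0, -0.02], "twist": [-0.0148, -0.124, 0], "hand": 0.6}, {"slide": [0, 0, 0], "twist": [0, 0, 0], "hand": 0.6}, {"slide": [0, 0, 0], "twist": [0, 0, 0], "hand": 0.6}], "grip_force": 30}}

```text
time: 44.22
tcp_pos: [0.4546, 0.2209, 0.2369]
eef_rot: [138.7, 0.2, 82.7]
wrist_force: [-0.5, 0.5, -0.3]
gripper_width: 0.601
```

```bash
python3 - <<'E'
from h import *
st=env.state();print(st['q'].round(1),st['tcp_pos'],st['eef_rot'])
A=R.from_euler('xyz',st['eef_rot'],degrees=True).as_matrix();print(A.round(3))
s=grab("scene","s18");crop(s,180,130,440,350,3,"s18c")
E
```

```text
[ 36.6  -6.5 131.6 -53.3  34.9  -6.6] [0.45458277 0.22088991 0.23686213] [138.67880566   0.20213428  82.74362755]
[[ 0.126  0.745  0.655]
 [ 0.992 -0.093 -0.086]
 [-0.004  0.66  -0.751]]
```

View pics/s18c.png

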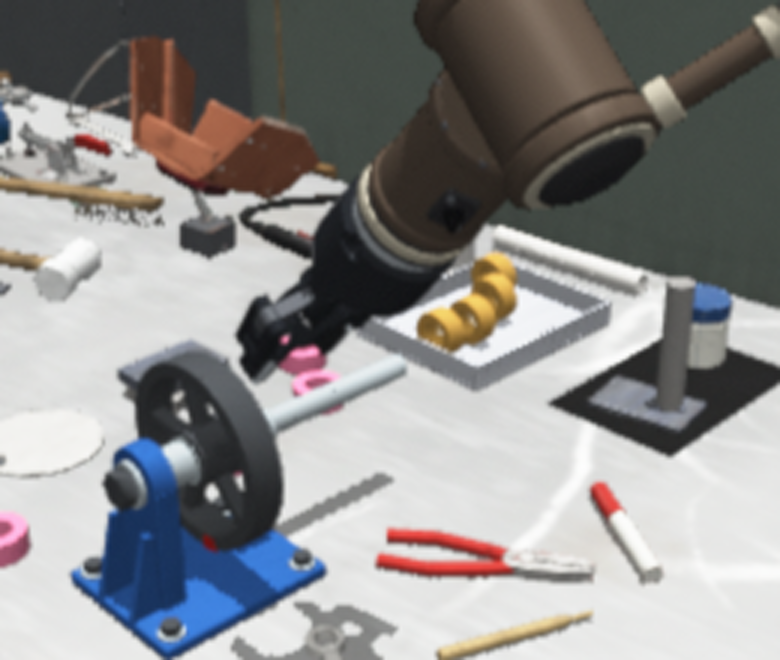

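Call:
{"method": "jog_arm", "body": {"steps": [{"slide": [0.0145, -0.0019, -0.019], "twist": [0, 0, 0], "hand": 0.6}, {"slide": [0.0145, -0.0019, -0.019], "twist": [0, 0, 0], "hand": 0.6}, {"slide": [0.0145, -0.0019, -0.019], "twist": [0, 0, 0], "hand": 0.6}, {"slide": [0.0145, -0.0019, -0.019], "twist": [0, 0, 0], "hand": 0.6}, {"slide": [0, 0, 0], "twist": [0, 0, 0], "hand": 0.6}, {"slide": [0, 0, 0], "twist": [0, 0, 0], "hand": 0.6}], "grip_force": 30}}

```text
time: 45.02
tcp_pos: [0.5128, 0.2141, 0.1661]
eef_rot: [139.1, 0.2, 82.7]
wrist_force: [0.4, 0.3, -0.1]
gripper_width: 0.598
```

```bash
python3 - <<'E'
from h import *
s=grab("scene","s19");crop(s,190,190,320,340,4,"s19c");t=grab("top","t19");crop(t,170,170,350,290,4,"t19c")
E
```

```text
(no output)
```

View pics/s19c.png

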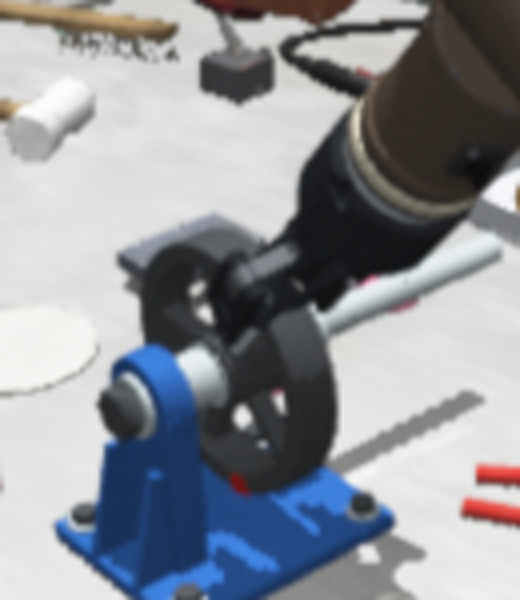

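View pics/t19c.png

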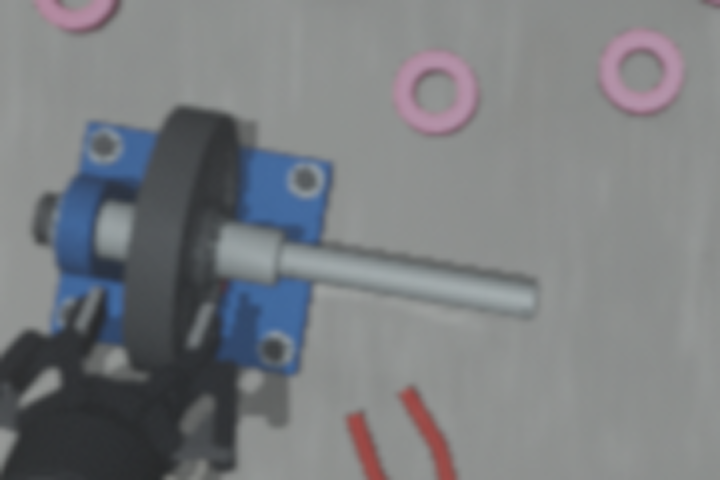

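Call:
{"method": "jog_arm", "body": {"steps": [{"slide": [0, 0, 0], "twist": [0, 0, 0], "hand": 0}, {"slide": [0, 0, 0], "twist": [0, 0, 0], "hand": 0}, {"slide": [0, 0, 0], "twist": [0, 0, 0], "hand": 0}, {"slide": [0, 0, 0], "twist": [0, 0, 0], "hand": 0}, {"slide": [0, 0, 0], "twist": [0, 0, 0], "hand": 0}], "grip_force": 30}}

```text
time: 45.75
tcp_pos: [0.5118, 0.2146, 0.1656]
eef_rot: [139.1, 0.2, 82.8]
wrist_force: [-5.6, 0.0, 5.9]
gripper_width: 0.323
```

```bash
python3 - <<'E'
import numpy as np
th=np.radians(-39.2+np.arange(13)*80/12);r=.0715
for a,b in zip(th[:-1],th[1:]):
    u=r*(np.sin(b)-np.sin(a));print([round(u*.993,4),round(-u*.118,4),round(r*(np.cos(b)-np.cos(a)),4)])
E
```

```text
[np.float64(0.0067), np.float64(-0.0008), np.float64(0.0049)]
[np.float64(0.0072), np.float64(-0.0009), np.float64(0.0041)]
[np.float64(0.0076), np.float64(-0.0009), np.float64(0.0032)]
[np.float64(0.0079), np.float64(-0.0009), np.float64(0.0023)]
[np.float64(0.0082), np.float64(-0.001), np.float64(0.0013)]
[np.float64(0.0082), np.float64(-0.001), np.float64(0.0004)]
[np.float64(0.0082), np.float64(-0.001), np.float64(-0.0006)]
[np.float64(0.0081), np.float64(-0.001), np.float64(-0.0016)]
[np.float64(0.0079), np.float64(-0.0009), np.float64(-0.0025)]
[np.float64(0.0075), np.float64(-0.0009), np.float64(-0.0034)]
[np.float64(0.0071), np.float64(-0.0008), np.float64(-0.0043)]
[np.float64(0.0066), np.float64(-0.0008), np.float64(-0.0051)]
```

Call:
{"method": "jog_arm", "body": {"steps": [{"slide": [0.0067, -0.0008, 0.0049], "twist": [0.0137, 0.1156, 0], "hand": 0}, {"slide": [0.0072, -0.0009, 0.0041], "twist": [0.0137, 0.1156, 0], "hand": 0}, {"slide": [0.0076, -0.0009, 0.0032], "twist": [0.0137, 0.1156, 0], "hand": 0}, {"slide": [0, 0, 0], "twist": [0, 0, 0], "hand": 0}], "grip_force": 30}}

```text
time: 46.25
tcp_pos: [0.5339, 0.2115, 0.1784]
eef_rot: [154.8, 0.6, 82.3]
wrist_force: [-9.9, 8.4, 16.4]
gripper_width: 0.321
```

Call:
{"method": "jog_arm", "body": {"steps": [{"slide": [0.0079, -0.0005, 0.0033], "twist": [0.0137, 0.1156, 0], "hand": 0}, {"slide": [0.0082, -0.0005, 0.0018], "twist": [0.0137, 0.1156, 0], "hand": 0}, {"slide": [0.0082, -0.001, 0.0004], "twist": [0.0137, 0.1156, 0], "hand": 0}, {"slide": [0, 0, 0], "twist": [0, 0, 0], "hand": 0}], "grip_force": 30}}

```text
time: 46.75
tcp_pos: [0.5586, 0.2081, 0.183]
eef_rot: [174.9, 1.1, 82.6]
wrist_force: [-2.4, 6.3, 14.0]
gripper_width: 0.318
```

Call:
{"method": "jog_arm", "body": {"steps": [{"slide": [0.0084, -0.0005, 0.0], "twist": [0.0137, 0.1156, 0], "hand": 0}, {"slide": [0.0083, -0.0005, -0.001], "twist": [0.0137, 0.1156, 0], "hand": 0}, {"slide": [0.0079, -0.0009, -0.0025], "twist": [0.0137, 0.1156, 0], "hand": 0}, {"slide": [0, 0, 0], "twist": [0, 0, 0], "hand": 0}], "grip_force": 30}}

```text
time: 47.25
tcp_pos: [0.5837, 0.2047, 0.1787]
eef_rot: [-165.1, 1.3, 83.1]
wrist_force: [3.3, 3.5, 12.5]
gripper_width: 0.319
```

Call:
{"method": "jog_arm", "body": {"steps": [{"slide": [0.0075, -0.0009, -0.0034], "twist": [0.0137, 0.1156, 0], "hand": 0}, {"slide": [0.0071, -0.0008, -0.0043], "twist": [0.0137, 0.1156, 0], "hand": 0}, {"slide": [0.0066, -0.0008, -0.0051], "twist": [0.0137, 0.1156, 0], "hand": 0}, {"slide": [0, 0, 0], "twist": [0, 0, 0], "hand": 0}, {"slide": [0, 0, 0], "twist": [0, 0, 0], "hand": 0}], "grip_force": 30}}

```text
time: 47.88
tcp_pos: [0.6052, 0.2017, 0.1658]
eef_rot: [-145.5, 1.3, 83.6]
wrist_force: [11.0, 1.5, 11.5]
gripper_width: 0.322
```

```bash
python3 - <<'E'
from h import *
print(env.state()['q'].round(1))
s=grab("scene","s20");crop(s,190,170,320,340,4,"s20c");t=grab("top","t20");crop(t,170,170,350,290,4,"t20c")
E
```

```text
[ 10.6  43.5  71.1   8.6  99.  -73.8]
```

View pics/s20c.png

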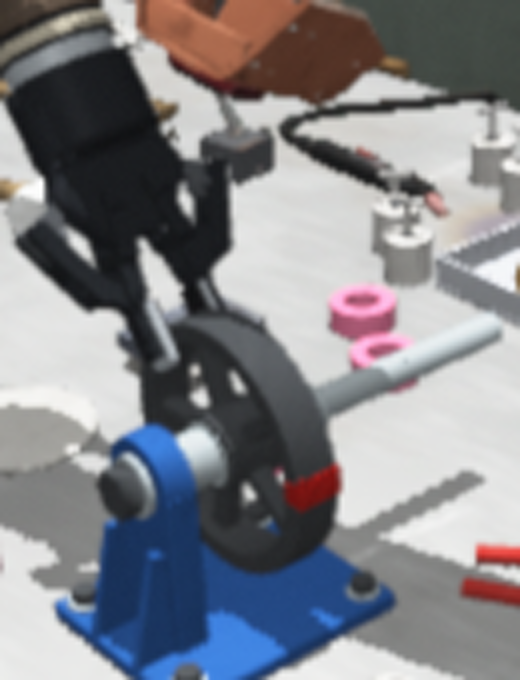

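Call:
{"method": "jog_arm", "body": {"steps": [{"slide": [0, 0, 0], "twist": [0, 0, 0], "hand": 0.6}, {"slide": [0, 0, 0], "twist": [0, 0, 0], "hand": 0.6}, {"slide": [0, 0, 0], "twist": [0, 0, 0], "hand": 0.6}, {"slide": [0.015, -0.0018, 0.0177], "twist": [0, 0, 0], "hand": 0.6}, {"slide": [0.015, -0.0018, 0.0177], "twist": [0, 0, 0], "hand": 0.6}, {"slide": [0.015, -0.0018, 0.0177], "twist": [0, 0, 0], "hand": 0.6}, {"slide": [0, 0, 0], "twist": [0, 0, 0], "hand": 0.6}, {"slide": [0, 0, 0], "twist": [0, 0, 0], "hand": 0.6}], "grip_force": 30}}

```text
time: 48.98
tcp_pos: [0.644, 0.1962, 0.2147]
eef_rot: [-144.5, 1.4, 83.8]
wrist_force: [-0.8, -0.4, -0.0]
gripper_width: 0.599
```

```bash
cat > mk.py <<'E'
from h import *
from scipy.optimize import minimize_scalar
yaw=np.radians(-6.8);sx=np.array([np.cos(yaw),np.sin(yaw),0]);sy=np.array([-np.sin(yaw),np.cos(yaw),0]);hub=np.array([.5572,.208,.11])
def red(im,box):
    h=cv2.cvtColor(im,cv2.COLOR_BGR2HSV);m=cv2.inRange(h,np.array((0,130,50)),np.array((8,255,255)))|cv2.inRange(h,np.array((172,130,50)),np.array((180,255,255)))
    k=np.zeros_like(m);k[box[1]:box[3],box[0]:box[2]]=255
    n,l,st,ce=cv2.connectedComponentsWithStats(m&k);return [(st[i].tolist(),ce[i].round(1)) for i in range(1,n) if st[i][4]>5]
def P(a,r=.075,y=0): a=np.radians(a);return hub+y*sy+r*(np.sin(a)*sx+np.cos(a)*np.array([0,0,1]))
E
python3 - <<'E'
from mk import *
st=env.state();print(st['tcp_pos'],st['eef_rot'],st['q'].round(1))
s=grab("scene","s21");crop(s,190,170,320,340,4,"s21c")
print(red(s,(225,230,285,325)))
for a in range(240,301,5): print(a,proj("scene",P(a)).round(1))
tp=st['tcp_pos']-hub; print(tp@sx,tp@sy,tp[2])
E
```

```text
[0.64403159 0.19620461 0.21465061] [-144.5419374     1.37583772   83.8440353 ] [  9.7  45.7  61.8   8.4 107.  -73.8]
[([261, 287, 14, 11, 102], array([267.5, 292. ]))]
240 [268.3 305.9]
245 [269.1 304.2]
250 [269.7 302.3]
255 [270.2 300.3]
260 [270.5 298. ]
265 [270.6 295.7]
270 [270.6 293.1]
275 [270.4 290.5]
280 [270.  287.7]
285 [269.5 284.9]
290 [268.7 282. ]
295 [267.9 279.1]
300 [266.8 276.2]
0.08761739314646796 -0.0014312100116677595 0.1046506057289353
```

View pics/s21c.png

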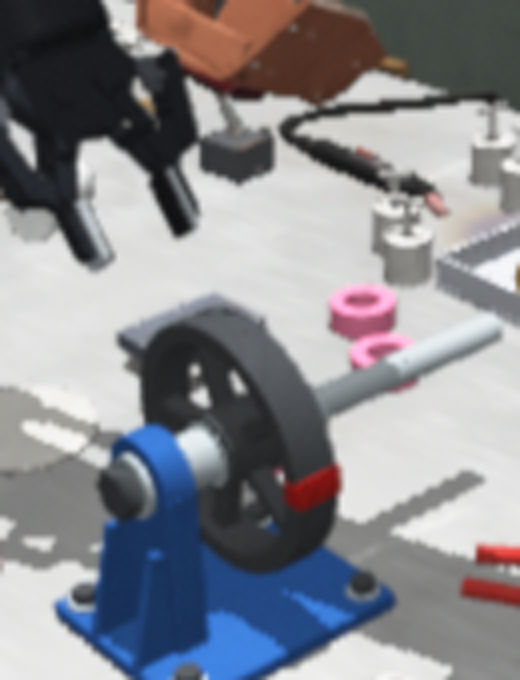

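```bash
python3 - <<'E'
import numpy as np
th=np.radians(40-np.arange(15)*6.0);r=.136
for a,b in zip(th[:-1],th[1:]):
    u=r*(np.sin(b)-np.sin(a));print([float(round(u*.993,4)),float(round(-u*.118,4)),float(round(r*(np.cos(b)-np.cos(a)),4))])
E
```

```text
[-0.0113, 0.0013, 0.0086]
[-0.0121, 0.0014, 0.0073]
[-0.0128, 0.0015, 0.006]
[-0.0134, 0.0016, 0.0046]
[-0.0138, 0.0016, 0.0032]
[-0.014, 0.0017, 0.0017]
[-0.0141, 0.0017, 0.0002]
[-0.0141, 0.0017, -0.0012]
[-0.0139, 0.0016, -0.0027]
[-0.0135, 0.0016, -0.0042]
[-0.013, 0.0015, -0.0056]
[-0.0124, 0.0015, -0.0069]
[-0.0116, 0.0014, -0.0082]
[-0.0107, 0.0013, -0.0093]
```

Call:
{"method": "jog_arm", "body": {"steps": [{"slide": [-0.0113, 0.0013, 0.0086], "twist": [-0.0118, -0.0993, 0], "hand": 0.6}, {"slide": [-0.0121, 0.0014, 0.0073], "twist": [-0.0118, -0.0993, 0], "hand": 0.6}, {"slide": [-0.0128, 0.0015, 0.006], "twist": [-0.0118, -0.0993, 0], "hand": 0.6}, {"slide": [-0.0134, 0.0016, 0.0046], "twist": [-0.0118, -0.0993, 0], "hand": 0.6}, {"slide": [-0.0138, 0.0016, 0.0032], "twist": [-0.0118, -0.0993, 0], "hand": 0.6}, {"slide": [-0.014, 0.0017, 0.0017], "twist": [-0.0118, -0.0993, 0], "hand": 0.6}, {"slide": [-0.0141, 0.0017, 0.0002], "twist": [-0.0118, -0.0993, 0], "hand": 0.6}, {"slide": [-0.0141, 0.0017, -0.0012], "twist": [-0.0118, -0.0993, 0], "hand": 0.6}, {"slide": [-0.0139, 0.0016, -0.0027], "twist": [-0.0118, -0.0993, 0], "hand": 0.6}, {"slide": [-0.0135, 0.0016, -0.0042], "twist": [-0.0118, -0.0993, 0], "hand": 0.6}, {"slide": [-0.013, 0.0015, -0.0056], "twist": [-0.0118, -0.0993, 0], "hand": 0.6}, {"slide": [-0.0124, 0.0015, -0.0069], "twist": [-0.0118, -0.0993, 0], "hand": 0.6}, {"slide": [-0.0116, 0.0014, -0.0082], "twist": [-0.0118, -0.0993, 0], "hand": 0.6}, {"slide": [-0.0107, 0.0013, -0.0093], "twist": [-0.0118, -0.0993, 0], "hand": 0.6}, {"slide": [0, 0.001, 0], "twist": [0, 0, 0], "hand": 0.6}, {"slide": [0, 0, 0], "twist": [0, 0, 0], "hand": 0.6}], "grip_force": 30}}

```text
time: 51.02
tcp_pos: [0.4663, 0.218, 0.2109]
eef_rot: [136.0, 1.0, 81.9]
wrist_force: [1.0, 0.0, 0.0]
gripper_width: 0.602
```

```bash
python3 - <<'E'
from mk import *
st=env.state();print(st['tcp_pos'],st['eef_rot'],st['q'].round(1))
A=R.from_euler('xyz',st['eef_rot'],degrees=True).as_matrix();print(A[:,0].round(3),A[:,2].round(3))
tp=st['tcp_pos']-hub; print(tp@sx,tp@sy,tp[2],np.degrees(np.arctan2(tp@sx,tp[2])))
th=np.arctan2(tp@sx,tp[2]);g=hub+.0715*(np.sin(th)*sx+np.cos(th)*np.array([0,0,1]));print('to grasp',(g-st['tcp_pos']).round(4))
E
```

```text
[0.46626391 0.21798837 0.21092836] [136.04968777   0.9960267   81.92832533] [ 36.9  -1.9 132.5 -65.   33.4   6.1]
[ 0.14   0.99  -0.017] [ 0.685 -0.11  -0.72 ]
-0.09147905873651235 -0.000849085179328124 0.10092835782907576 -42.18841233870154
to grasp [ 0.0433 -0.0043 -0.048 ]
```

Call:
{"method": "jog_arm", "body": {"steps": [{"slide": [0.0144, -0.0014, -0.016], "twist": [0, 0, 0], "hand": 0.6}, {"slide": [0.0144, -0.0014, -0.016], "twist": [0, 0, 0], "hand": 0.6}, {"slide": [0.0144, -0.0014, -0.016], "twist": [0, 0, 0], "hand": 0.6}, {"slide": [0, 0, 0], "twist": [0, 0, 0], "hand": 0.6}, {"slide": [0, 0, 0], "twist": [0, 0, 0], "hand": 0.6}, {"slide": [0, 0, 0], "twist": [0, 0, 0], "hand": 0}, {"slide": [0, 0, 0], "twist": [0, 0, 0], "hand": 0}, {"slide": [0, 0, 0], "twist": [0, 0, 0], "hand": 0}, {"slide": [0, 0, 0], "twist": [0, 0, 0], "hand": 0}, {"slide": [0, 0, 0], "twist": [0, 0, 0], "hand": 0}], "grip_force": 30}}

```text
time: 52.28
tcp_pos: [0.5086, 0.2155, 0.1795]
eef_rot: [137.7, 1.3, 81.6]
wrist_force: [-5.4, -2.9, 6.1]
gripper_width: 0.316
```

```bash
python3 - <<'E'
from mk import *
st=env.state();tp=st['tcp_pos']-hub;th0=np.degrees(np.arctan2(tp@sx,tp[2]));print(th0,np.hypot(tp@sx,tp[2]))
s=grab("scene","s22");print(red(s,(225,230,285,325)))
th=np.radians(th0+np.arange(15)*6.3);r=.0725
for a,b in zip(th[:-1],th[1:]):
    u=r*(np.sin(b)-np.sin(a));print([float(round(u*.993,4)),float(round(-u*.118,4)),float(round(r*(np.cos(b)-np.cos(a)),4))])
E
```

```text
-35.26796361259589 0.08517127120553565
[([261, 287, 14, 11, 98], array([267.6, 292.1]))]
[0.0067, -0.0008, 0.0042]
[0.0071, -0.0008, 0.0035]
[0.0075, -0.0009, 0.0027]
[0.0077, -0.0009, 0.0018]
[0.0079, -0.0009, 0.001]
[0.0079, -0.0009, 0.0001]
[0.0079, -0.0009, -0.0008]
[0.0077, -0.0009, -0.0017]
[0.0075, -0.0009, -0.0025]
[0.0072, -0.0009, -0.0033]
[0.0068, -0.0008, -0.0041]
[0.0063, -0.0007, -0.0048]
[0.0057, -0.0007, -0.0055]
[0.0051, -0.0006, -0.0061]
```

Call:
{"method": "jog_arm", "body": {"steps": [{"slide": [0, 0, 0], "twist": [0, 0, 0], "hand": 0.6}, {"slide": [0, 0, 0], "twist": [0, 0, 0], "hand": 0.6}, {"slide": [0, 0, 0], "twist": [0, 0, 0], "hand": 0.6}, {"slide": [0.003, 0, -0.006], "twist": [0, 0, 0], "hand": 0.6}, {"slide": [0.002, 0, -0.006], "twist": [0, 0, 0], "hand": 0.6}, {"slide": [0, 0, 0], "twist": [0, 0, 0], "hand": 0.6}, {"slide": [0, 0, 0], "twist": [0, 0, 0], "hand": 0.6}], "grip_force": 30}}

```text
time: 53.2
tcp_pos: [0.514, 0.2169, 0.1719]
eef_rot: [138.3, 1.3, 81.6]
wrist_force: [0.1, -0.5, 0.3]
gripper_width: 0.603
```

```bash
python3 - <<'E'
from mk import *
st=env.state();tp=st['tcp_pos']-hub;print(tp@sx,tp@sy,tp[2],np.hypot(tp@sx,tp[2]));print(st['q'].round(1),st['joint_velocities'].round(2),st['joint_efforts'].round(1))
E
```

```text
-0.04394615413316526 0.0037447568659689074 0.061859649754932036 0.07588070064844407
[ 32.1   6.8 128.3 -68.4  28.5   7.6] [ 0.09 -0.25  0.03  0.07  0.07 -0.03] [ -0.  -27.4 -22.1  -1.3   0.4  -0. ]
```

Call:
{"method": "jog_arm", "body": {"steps": [{"slide": [0, 0, 0], "twist": [0, 0, 0], "hand": 0.6}, {"slide": [0, 0, 0], "twist": [0, 0, 0], "hand": 0.6}, {"slide": [0, 0, 0], "twist": [0, 0, 0], "hand": 0.6}], "grip_force": 30}}

```text
time: 53.58
tcp_pos: [0.514, 0.2171, 0.1722]
eef_rot: [138.2, 1.3, 81.6]
wrist_force: [-0.3, 0.3, -1.3]
gripper_width: 0.597
```

Call:
{"method": "jog_arm", "body": {"steps": [{"slide": [0, -0.0035, -0.002], "twist": [0.0118, 0.0993, 0], "hand": 0.6}, {"slide": [0, 0, -0.003], "twist": [0, 0, 0], "hand": 0.6}, {"slide": [0, 0, 0], "twist": [0, 0, 0], "hand": 0.6}, {"slide": [0, 0, 0], "twist": [0, 0, 0], "hand": 0.6}], "grip_force": 30}}

```text
time: 54.08
tcp_pos: [0.5134, 0.2131, 0.1665]
eef_rot: [143.5, 1.6, 81.7]
wrist_force: [-0.4, 1.0, -1.5]
gripper_width: 0.602
```

```bash
python3 - <<'E'
from mk import *
st=env.state();tp=st['tcp_pos']-hub;print(tp@sx,tp@sy,tp[2],np.hypot(tp@sx,tp[2]));print(st['q'].round(1))
print(np.degrees(np.arctan2(tp@sx,tp[2])))
E
```

```text
-0.04410601868596926 -7.944061209614723e-05 0.05648948131066385 0.07166869876783664
[ 29.9   6.8 126.4 -54.5  28.3  -7.3]
-37.98210792988328
```

Call:
{"method": "jog_arm", "body": {"steps": [{"slide": [0, 0, 0], "twist": [0, 0, 0], "hand": 0}, {"slide": [0, 0, 0], "twist": [0, 0, 0], "hand": 0}, {"slide": [0, 0, 0], "twist": [0, 0, 0], "hand": 0}, {"slide": [0, 0, 0], "twist": [0, 0, 0], "hand": 0}, {"slide": [0.0065, -0.0008, 0.0048], "twist": [0.013, 0.1092, 0], "hand": 0}, {"slide": [0.007, -0.0008, 0.004], "twist": [0.013, 0.1092, 0], "hand": 0}, {"slide": [0.0073, -0.0009, 0.0031], "twist": [0.013, 0.1092, 0], "hand": 0}, {"slide": [0.0076, -0.0009, 0.0023], "twist": [0.013, 0.1092, 0], "hand": 0}, {"slide": [0, 0, 0], "twist": [0, 0, 0], "hand": 0}], "grip_force": 30}}

```text
time: 55.2
tcp_pos: [0.5433, 0.2103, 0.1818]
eef_rot: [167.6, 2.0, 82.1]
wrist_force: [-4.5, 7.3, 6.6]
gripper_width: 0.32
```

Call:
{"method": "jog_arm", "body": {"steps": [{"slide": [0.0078, -0.0009, 0.0014], "twist": [0.013, 0.1092, 0], "hand": 0}, {"slide": [0.0079, -0.0009, 0.0005], "twist": [0.013, 0.1092, 0], "hand": 0}, {"slide": [0.0079, -0.0009, -0.0004], "twist": [0.013, 0.1092, 0], "hand": 0}, {"slide": [0.0078, -0.0009, -0.0012], "twist": [0.013, 0.1092, 0], "hand": 0}, {"slide": [0.0077, -0.0009, -0.0021], "twist": [0.013, 0.1092, 0], "hand": 0}, {"slide": [0, 0, 0], "twist": [0, 0, 0], "hand": 0}], "grip_force": 30}}

```text
time: 55.95
tcp_pos: [0.5829, 0.2049, 0.1797]
eef_rot: [-160.9, 2.3, 83.4]
wrist_force: [1.4, 3.6, 7.5]
gripper_width: 0.321
```

Call:
{"method": "jog_arm", "body": {"steps": [{"slide": [0.0074, -0.0009, -0.003], "twist": [0.013, 0.1092, 0], "hand": 0}, {"slide": [0.007, -0.0008, -0.0038], "twist": [0.013, 0.1092, 0], "hand": 0}, {"slide": [0.0066, -0.0008, -0.0045], "twist": [0.013, 0.1092, 0], "hand": 0}, {"slide": [0.006, -0.0007, -0.0052], "twist": [0.013, 0.1092, 0], "hand": 0}, {"slide": [0.0055, -0.0006, -0.0058], "twist": [0.013, 0.1092, 0], "hand": 0}, {"slide": [0, 0, 0], "twist": [0, 0, 0], "hand": 0}, {"slide": [0, 0, 0], "twist": [0, 0, 0], "hand": 0}], "grip_force": 30}}

```text
time: 56.82
tcp_pos: [0.6151, 0.2004, 0.1568]
eef_rot: [-129.7, 1.8, 84.6]
wrist_force: [6.2, 2.1, 4.4]
gripper_width: 0.319
```

```bash
python3 - <<'E'
from mk import *
st=env.state();tp=st['tcp_pos']-hub;print(tp@sx,tp@sy,tp[2],np.degrees(np.arctan2(tp@sx,tp[2])),st['q'].round(1))
s=grab("scene","s23");crop(s,190,170,320,340,4,"s23c");t=grab("top","t23");crop(t,170,170,350,290,4,"t23c")
print(red(t,(190,190,235,275)),red(s,(225,230,285,325)))
E
```

```text
0.05842029953142707 -0.0006617113620366006 0.04678659660532579 51.31008997327859 [  9.5  55.1  58.4  11.4 115.7 -74.1]
[] [([238, 247, 15, 11, 72], array([244., 251.]))]
```

View pics/s23c.png

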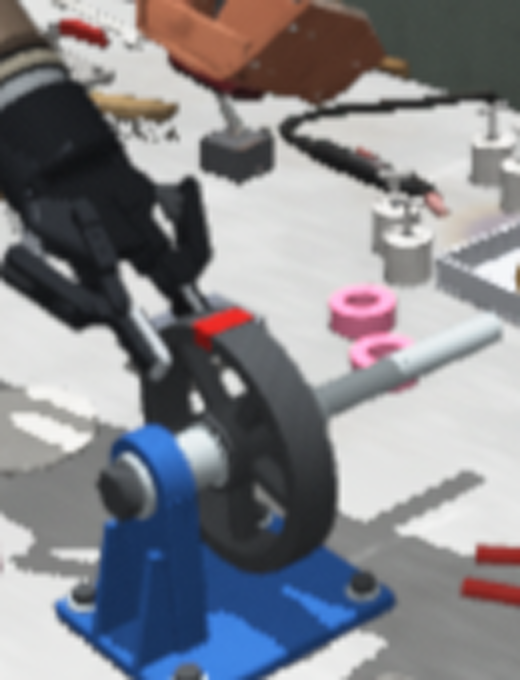

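View pics/t23c.png

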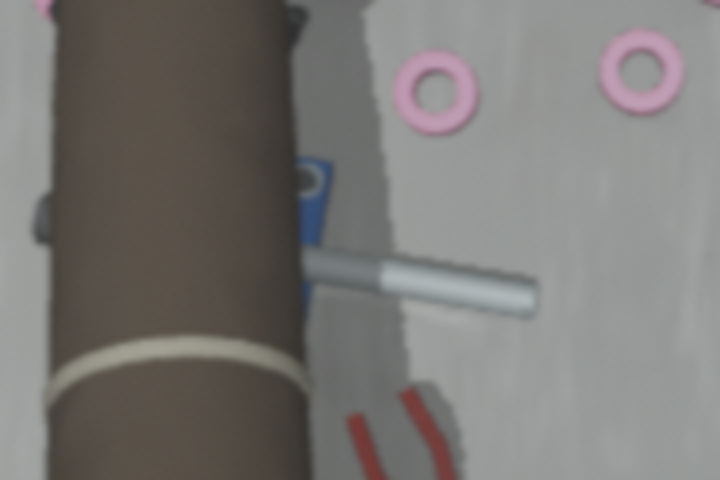

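```bash
python3 - <<'E'
from mk import *
for a in (-20,-15,-10,-6.5,-3,0,3,6.5,10,15): print(a,[((proj("scene",P(a,.075,y))-[190,170])*4).round(0).tolist() for y in (.014,0,-.014)])
s=cv2.imread("pics/s23.png");crop(s,225,235,265,265,16,"s23d")
E
```

```text
-20 [[236.0, 353.0], [257.0, 344.0], [278.0, 335.0]]
-15 [[229.0, 346.0], [250.0, 337.0], [271.0, 328.0]]
-10 [[221.0, 339.0], [242.0, 331.0], [263.0, 322.0]]
-6.5 [[216.0, 335.0], [237.0, 327.0], [258.0, 318.0]]
-3 [[211.0, 332.0], [232.0, 323.0], [252.0, 315.0]]
0 [[206.0, 329.0], [227.0, 321.0], [248.0, 312.0]]
3 [[202.0, 327.0], [223.0, 318.0], [243.0, 310.0]]
6.5 [[197.0, 325.0], [218.0, 316.0], [238.0, 308.0]]
10 [[192.0, 323.0], [213.0, 314.0], [233.0, 306.0]]
15 [[185.0, 321.0], [206.0, 313.0], [226.0, 305.0]]
```

View pics/s23d.png

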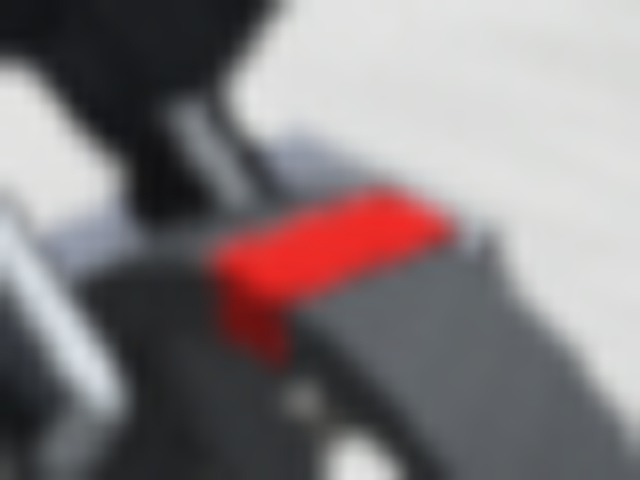

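Call:
{"method": "jog_arm", "body": {"steps": [{"slide": [0, 0, 0], "twist": [0, 0, 0], "hand": 0.6}, {"slide": [0, 0, 0], "twist": [0, 0, 0], "hand": 0.6}, {"slide": [0, 0, 0], "twist": [0, 0, 0], "hand": 0.6}, {"slide": [0, 0, 0], "twist": [0, 0, 0], "hand": 0.6}, {"slide": [0.0154, -0.0018, 0.0126], "twist": [0, 0, 0], "hand": 0.6}, {"slide": [0.0154, -0.0018, 0.0126], "twist": [0, 0, 0], "hand": 0.6}, {"slide": [0.0154, -0.0018, 0.0126], "twist": [0, 0, 0], "hand": 0.6}, {"slide": [0.01, -0.0018, 0.03], "twist": [-0.013, -0.109, 0], "hand": 0.6}, {"slide": [0, -0.02, 0.04], "twist": [-0.013, -0.109, 0], "hand": 0.6}, {"slide": [0, -0.04, 0.04], "twist": [-0.013, -0.109, 0], "hand": 0.6}, {"slide": [0, -0.05, 0.02], "twist": [-0.013, -0.109, 0], "hand": 0.6}, {"slide": [0, -0.05, 0], "twist": [-0.013, -0.109, 0], "hand": 0.6}, {"slide": [0, -0.05, 0], "twist": [0, 0, 0], "hand": 0.6}, {"slide": [0, -0.05, 0], "twist": [0, 0, 0], "hand": 0.6}, {"slide": [0, -0.05, 0], "twist": [0, 0, 0], "hand": 0.6}, {"slide": [0, 0, 0], "twist": [0, 0, 0], "hand": 0.6}, {"slide": [0, 0, 0], "twist": [0, 0, 0], "hand": 0.6}], "grip_force": 30}}

```text
time: 59.05
tcp_pos: [0.6691, -0.1162, 0.3239]
eef_rot: [-160.8, 2.3, 83.6]
wrist_force: [-0.7, 0.1, -0.1]
gripper_width: 0.601
```

```bash
python3 - <<'E'
from mk import *
s=grab("scene","s24");crop(s,180,180,460,350,2.8,"s24c");t=grab("top","t24");crop(t,170,130,490,350,2.5,"t24c")
r=red(t,(190,190,235,275));print(r,red(s,(225,230,285,325)))
for q,c in r:
    X=plane("top",c,.184);d=X-hub;print(X,d@sx,d@sy)
E
```

```text
[([203, 223, 14, 8, 88], array([209.4, 226.6]))] [([238, 247, 15, 11, 74], array([244.1, 250.9]))]
[0.56311658 0.20682512 0.184     ] 0.00601407490597521 -0.00046606660533141076
```

View pics/s24c.png

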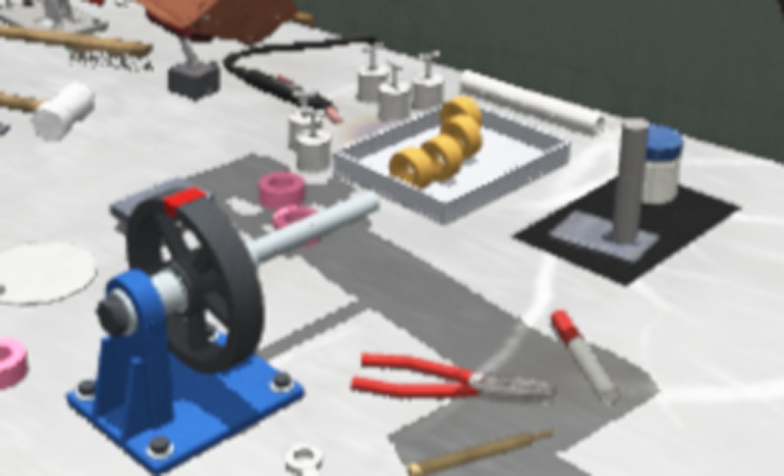

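View pics/t24c.png

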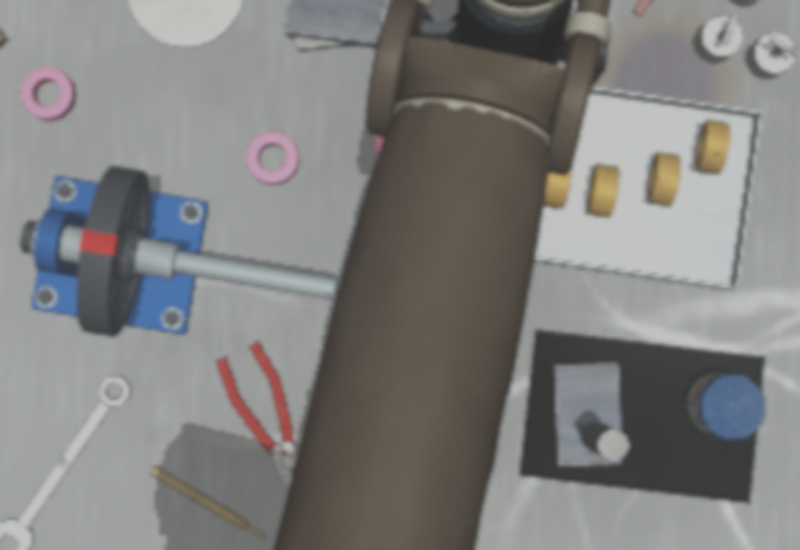

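```bash
python3 - <<'E'
from mk import *
t=cv2.imread("pics/t24.png");crop(t,190,185,250,275,8,"t24d")
print(proj("top",P(90,.075,.014)),proj("top",P(90,.075,-.014)),proj("top",P(-90,.075,.014)),proj("top",P(-90,.075,-.014)))
print(proj("top",P(0)))
for c in [P(90,.075,0),P(-90,.075,0),P(0,.075,.014),P(0,.075,-.014)]: print(((proj("top",c)-[190,185])*8).round(0))
E
```

```text
[214.64268372 197.17345706] [227.07885234 199.01392267] [203.95581718 264.12551027] [216.45923333 266.00892844]
[208.62769099 229.38359341]
[247. 105.]
[162. 641.]
[ 96. 347.]
[202. 363.]
```

View pics/t24d.png

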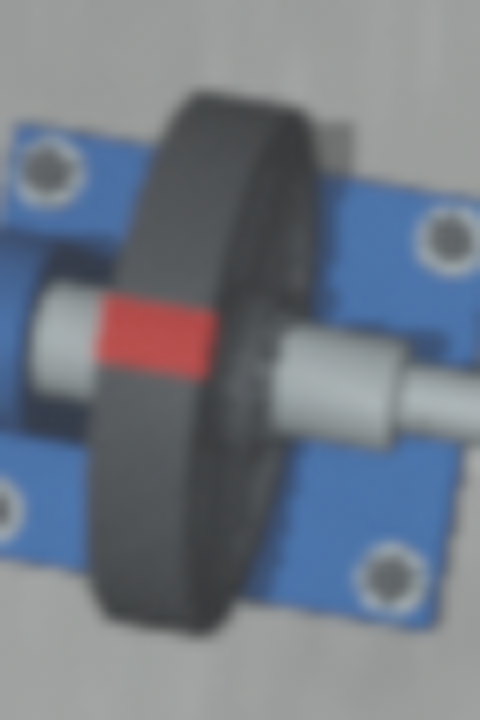

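```bash
python3 - <<'E'
from bench import env, finish_job
print(env.state()['time'],env.state()['wrist_force']); print(finish_job())
E
```

```text
59.15 [ 0.77626098  0.06602184 -0.26848918]
the job is handed in; nothing more can be done
None
```

The job is handed in at 59 s of the 210 s limit, and the last pictures show every part of it done; `finish_job()` gave no verdict.

- **Weldment:** it stands upright on the free half of the mat, clear of the jar. The jar is still standing.
- **Spacers:** all four brass rings found on the axle were slid off one by one and stand on edge in the tray. The axle is bare. The tray was knocked about 1 cm partway through, so I measured it again before placing the last two. In the final top view the arm partly hides one ring, but the scene view shows it inside the tray.
- **Wheel:** I turned it about 170° in two pinched strokes, then let go. The mark is in the same place in the scene pictures before and after release.
- **Checks that disagreed:** the side view put the mark about 2° (2–3 mm) past the top. The top view put it 6 mm past with my first estimate of the wheel's centre, and about 4 mm after I corrected that centre from the wheel's outline. All are within the 12 mm limit.
- **Trouble on the way:** on the second wheel stroke joint 4 reached its range limit, so I let go, tilted less and gripped again.

The hand is clear of everything, with wrist force near zero.

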